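# Fit the retaining ring in front of the pulley

### The arm

A 6-joint arm with a two-finger parallel gripper is mounted at the origin on the work surface; the furniture and walls round the work are solid. World frame = base frame: x ahead of the robot, y to its left, z up, the work surface at z = 0. Lengths are in m, angles in rad, forces in N, time in s.
With the tool pointing down it reaches from about 0.275 to 0.85 m from the base axis. Payload 19 kg.
Tool frame: the origin (TCP) lies at the very end of the fingers, on their centre line; the grasp point (between the pads) lies 19 mm behind it (ctrl.pinch_z is the y of the grasp point in the tool frame, in m); y points along the fingers, x is the direction in which the jaws open and shut, and the axes are right-handed (so a half turn about y gives the same grasp; the last joint's range is limited). The gripper opens to 85 mm and grips with 20 to 120 N. Pads are 22 mm wide; open, the fingers measure 114 mm over their backs; the gripper's body (76 mm by 85 mm) begins 54 mm behind the grasp point. The pads swing forward as they close: fully open they stand 13 mm farther back than shut.
Start: joints at [-1.358, 0.15, 1.437, -0, 1.554, -0.134], TCP at [0.195, -0.541, 0.231] pointing down, gripper open.
Joint ranges: [-2.8, 2.8], [-0.68, 2.1], [0.12, 2.68], [-1.39, 4.53], [0.16, 2.79], [-2.81, 2.81]. Speed limits (rad/s): [1.89, 1.89, 2.22, 3.01, 3.01, 3.01].

### API

Orientations are given as a unit quaternion [x, y, z, w].
In Python, from plant import ctrl gives the robot as it stands.
- The arm moves only by the tool jog_arm, never from a script. Its argument "moves" is a list of rows, each an object of numbers: "dx", "dy", "dz": the shift along the tool's x, y, z scaled (see below); "rx", "ry", "rz": the turn, a rotation vector about the tool's x, y, z scaled (see below); "grip": the gripper command: -1 is fully open, 1 is shut, values between are in proportion. In form: [{"dx": .., "dy": .., "dz": .., "rx": .., "ry": .., "rz": .., "grip": ..}, ...]. A call has 1 to 12 rows; each row shifts and turns the pose as measured when the row begins, along the tool's axes as they then stand; what a row does not reach is not made up. The controller multiplies each number of a shift by 50 mm and each number of a turn by 0.15 rad. A row lasts 1/8 s, in which the tool goes at most 62.5 mm and 10.7 degrees, less where a joint would pass 70% of its speed; a pose out of reach is approached as far as the arm can. A call with a number of a shift or a turn outside -1 to 1 is refused whole. A call with a gripper value outside its range is refused whole. The fingers move at their own pace and stop on an object; "force" is the grip in N (left out, the last holds). Time passes only in rows, so rows that do not move let the fingers close. It gives the time, the measured TCP pose, the force and the opening at its end, in the units of the state.
- ctrl.observe(): the state, without advancing time (a new reading comes with each control period).
- ctrl.snapshot(name): name is "scene" or "top" or "wrist"; returns the picture (420x560x3 uint8, blue, green, red); there is no depth.
- ctrl.calibration(name): a dict with "fx", "fy", "cx", "cy" (pixels), "k1" (the pictures are not rectified: a ray, as slopes to the right and down, at radius r is drawn at 1 + k1 r^2 times it, then the intrinsics apply), "xyz" and "orientation" of the camera in the world. Camera axes: x right, y down, z forward; pixel columns grow to the right and rows downward; lengths in m; the calibration is good to about 2 mm. A picture is of the moment at which its call begins: read the wrist's pose just before it. calibration takes no time and is no camera call; for the wrist camera it gives the pose at the moment of the call.
- ctrl.close_job(): hands the job in, once; it reports no verdict.
The state is a dict: "time_s": time; "qpos": joint angles; "joint_velocities": joint speeds; "tau": joint torques, N m; "ee_pos": TCP position; "ee_rot": TCP orientation; "wrist_force": force on the tool from outside, world axes, zero at the start; "ft_torque": the same for the moment, N m; "finger_gap": finger opening in m.
Only numpy, scipy, OpenCV 4.12 (cv2) and the standard library are available. Lean on these libraries where they do the work, as an engineer would, in place of code of your own. Each camera call takes 0.05 s, during which the arm holds its last target.

### The job

Push the pulley fully home along its shaft so that the groove in front of it is clear. Then take the hinged retaining ring from the wooden rack, squeeze its handles over the shaft to spread it wide, lower it into the shaft's groove and let it close round the shaft there, without disturbing the other things on the bench.

Things in the scene. Friction and masses are not known exactly. Their poses are not given: they have to be found in the camera images.
- stand: Fixed pulley stand: dark steel base plate 120 x 150 x 12 mm with a grey bearing block (76 mm wide, top 138 mm above the bench) at its +y end. Origin: centre of the underside, on the bench; z up. A level steel shaft 52 mm in diameter runs along its y axis, 100 mm above the bench, its free end at y = -66 mm.
- groove (a point): Centre of the shaft's groove, on the shaft axis (stand frame 0, -30, 100 mm); axes as the stand's: y along the shaft, away from the free end. The groove is 16 mm wide (stand y = -22 to -38 mm) and 36 mm in diameter in the 52 mm shaft; its rim on the free-end side is bevelled.
- pulley (a joint): How far the aluminium pulley stands out along the shaft from its home position against the shoulder, in m: 0 = fully home, grows towards the free end (stand -y), at most 0.035. It slides with about 2 N of friction, meets a hard stop at 0 and stays where it is left. At the start it covers most or all of the groove.
- pulley_face (a point): Centre of the pulley's outer face (the one towards the free end), on the shaft axis. The pulley is a disc 92 mm in diameter and 30 mm long; its face shows above the 52 mm shaft as a flat band from 26 to 40 mm over the axis. When home, this face stands 1 mm from the groove's near edge, 9 mm from the groove's centre.
- rack: Fixed wooden rack with two upright boards (104 mm long along its x axis, 38 mm high) and a 14 mm slot between them in which the ring stands. Origin: centre of the underside, on the bench; z up.
- ring: Hinged steel retaining ring with plier handles, about 0.12 kg, standing in the rack, handles up. Origin: centre of the ring; y = its axis, z towards the handles, x across. Two bows 10 mm thick, 51 mm outer diameter; mouth between their tips 21 mm wide, 20 mm below the centre; hinge pin 32 mm above it. Seated in the groove it grips the shaft by its spring, ring centre on the shaft axis.
- ring_grip (a point): Point midway between the ring's two handle ends, 82 mm above the ring's centre (ring frame 0, 0, 82 mm). The handles end in black rubber grip bars, 14 mm in diameter, 28 mm long along ring y, centred 25 mm either side along ring x (64 mm over both). Squeezed together along x to their stop (30 mm over both) they open the mouth to about 48 mm.
- ring_left (a joint): Opening angle of each bow of the ring, rad: 0 = closed, 0.32 = fully spread (hard stop). A spring closes it: about 5 N on each grip bar to start opening, about 7 N fully spread.
- bolt_tin: Bystander: round tin of bolts, 72 mm wide, 37 mm high, origin under its centre.
- piston: Bystander: grey piston standing crown up, 55 mm in diameter, 54 mm high, origin under its centre.
- can: Bystander: black drink can, 66 mm in diameter, 115 mm high, origin under its centre.

How it is judged:
By the outcome, as a careful person would: the job done as asked, in the order asked, and still so for the second after the job is handed in, with the robot touching nothing.
It also fails if it takes over 53 s, if anything falls off the work surface, if the arm or the gripper's body presses on something with over 40 N, if the wrist force passes 120 N, or if a joint passes its speed limit or range.

## Working session

There is one attempt and no reset: what is moved stays moved. The work goes in short steps, Python scripts to look and compute and a tool call to move; the robot and the scene stay as the last step left them, time stands still between calls to the robot, and variables do not carry over. Pictures are saved under pics/ and viewed, and the job is handed in when it is done.

Besides the shell and the picture viewer there is one more tool, called after "Emit:" as name(argument=value, ...), one argument or row to a line, values as JSON. jog_arm: Moves the arm, as the interface text tells. Its arguments: {"type":"object","properties":{"moves":{"type":"array"},"force":{"type":"number"}},"required":["moves"]}

```bash
ls; mkdir -p pics
cat > h.py <<'E'
import numpy as np, cv2
from scipy.spatial.transform import Rotation as R
from plant import ctrl
def K(c): return np.array([[c["fx"],0,c["cx"]],[0,c["fy"],c["cy"]],[0,0,1.]])
def ray(c,u,v):
    d=np.array([c["k1"],0,0,0,0.])
    p=cv2.undistortPoints(np.array([[[u,v]]],float),K(c),d)[0,0]
    w=R.from_quat(c["orientation"]).apply([p[0],p[1],1.]); return np.array(c["xyz"]),w/np.linalg.norm(w)
def atz(c,u,v,z):
    o,d=ray(c,u,v); return o+d*(z-o[2])/d[2]
def tri(*a):
    A=np.zeros((3,3));b=np.zeros(3)
    for c,u,v in a:
        o,d=ray(c,u,v);P=np.eye(3)-np.outer(d,d);A+=P;b+=P@o
    x=np.linalg.solve(A,b)
    return x,[np.linalg.norm((np.eye(3)-np.outer(ray(c,u,v)[1],ray(c,u,v)[1]))@(x-ray(c,u,v)[0])) for c,u,v in a]
def proj(c,X):
    q=R.from_quat(c["orientation"]).inv().apply(np.atleast_2d(X)-np.array(c["xyz"]))
    x=q[:,:2]/q[:,2:]; r2=(x**2).sum(1,keepdims=True); x=x*(1+c["k1"]*r2)
    return x*[c["fx"],c["fy"]]+[c["cx"],c["cy"]]
def snap(n,tag):
    c=ctrl.calibration(n); im=ctrl.snapshot(n); cv2.imwrite(f"pics/{tag}.png",im); 
    import json; json.dump({k:(list(map(float,v)) if hasattr(v,'__len__') else float(v)) for k,v in c.items()},open(f"pics/{tag}.json","w"))
    return c,im
def load(tag):
    import json; return json.load(open(f"pics/{tag}.json"))
E
python3 - <<'E'
from h import *
for n in("scene","top","wrist"):
    c,im=snap(n,n+"0"); print(n,c)
print(ctrl.observe()); print(ctrl.pinch_z)
E
```

```text
pics
scene {'fx': 478.1139761464728, 'fy': 478.1139761464728, 'cx': 279.6846679784728, 'cy': 214.86731243196027, 'k1': -0.12121339336993585, 'xyz': array([0.02864637, 0.53734729, 0.77174351]), 'orientation': array([-0.40975325,  0.82109935, -0.35780258,  0.17284514])}
top {'fx': 412.1375312552244, 'fy': 412.1375312552244, 'cx': 279.75259657654976, 'cy': 208.45094283949965, 'k1': -0.06116795664690896, 'xyz': array([0.44114938, 0.08083258, 1.11532027]), 'orientation': array([-0.69495064,  0.71516959, -0.05012682,  0.05534771])}
wrist {'fx': 303.0291541359978, 'fy': 303.0291541359978, 'cx': 277.71028256061675, 'cy': 205.98533174199207, 'k1': 0.00952513114542807, 'xyz': array([ 0.26371485, -0.51586881,  0.37343178]), 'orientation': array([ 0.80966077, -0.56843661, -0.08418838,  0.11933808])}
{'time_s': 0.15, 'qpos': array([-1.35802015e+00,  1.50831884e-01,  1.43784852e+00,  1.29439601e-05,
        1.55378227e+00, -1.33972905e-01]), 'joint_velocities': array([ 0.00116795, -0.00201595, -0.00042984,  0.00046678,  0.00152709,
        0.00074263]), 'tau': array([ 3.09720817e-03, -7.13378620e+01, -5.71044695e+01,  1.06681730e-04,
        7.18113966e-03, -6.73045108e-06]), 'ee_pos': array([ 0.19537096, -0.54060022,  0.2308541 ]), 'ee_rot': array([-0.57854553,  0.40647331, -0.40602771,  0.57896979]), 'wrist_force': array([-0.55762886, -0.61625121, -0.0415868 ]), 'ft_torque': array([0.02542629, 0.01778273, 0.01533646]), 'finger_gap': 0.08548335266454142}
-0.0187
```

View pics/scene0.png

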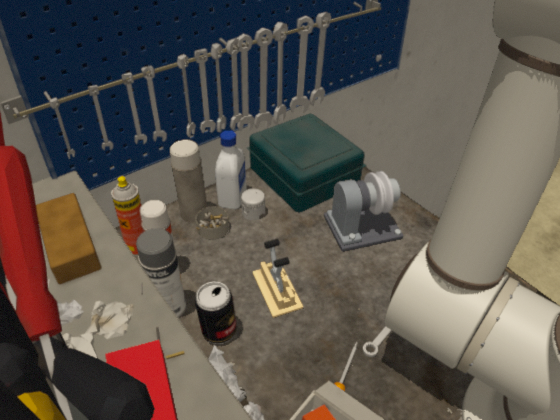

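View pics/top0.png

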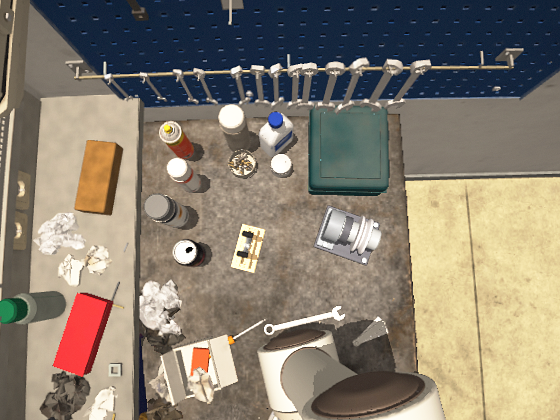

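View pics/wrist0.png

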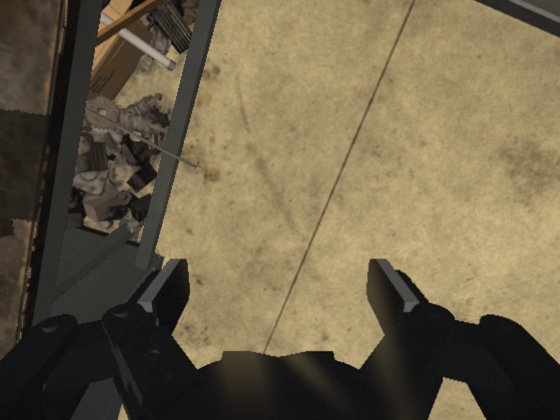

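The scene and top pictures show the stand near top pixel (349,235), with its free end to the right, and the rack with ring near (249,248). I'll crop in to pick points.

Run:
```python
import cv2
t=cv2.imread('pics/top0.png'); s=cv2.imread('pics/scene0.png')
def crop(im,x0,y0,x1,y1,k,n):
    c=cv2.resize(im[y0:y1,x0:x1],None,fx=k,fy=k,interpolation=cv2.INTER_CUBIC)
    for x in range((x0+9)//10*10,x1,10): cv2.line(c,((x-x0)*k,0),((x-x0)*k,6),(0,255,255),1); cv2.putText(c,str(x),((x-x0)*k,16),0,.33,(0,255,255),1) if x%20==0 else 0
    for y in range((y0+9)//10*10,y1,10): cv2.line(c,(0,(y-y0)*k),(6,(y-y0)*k),(0,255,255),1); cv2.putText(c,str(y),(8,(y-y0)*k+4),0,.33,(0,255,255),1)
    cv2.imwrite('pics/'+n,c)
crop(t,305,195,395,270,8,'t_stand.png')
crop(t,220,215,280,280,9,'t_rack.png')
crop(s,315,165,410,250,8,'s_stand.png')
crop(s,245,230,310,320,6,'s_rack.png')
```

```text
(no output)
```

View pics/t_stand.png

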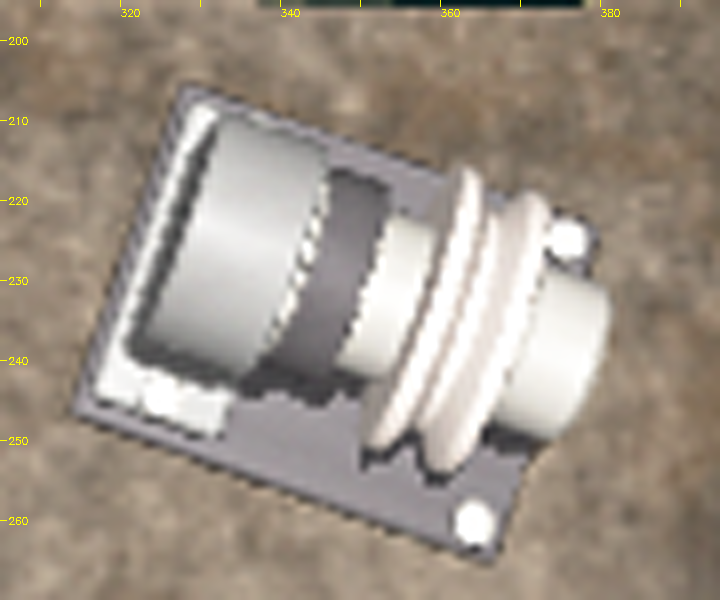

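View pics/t_rack.png

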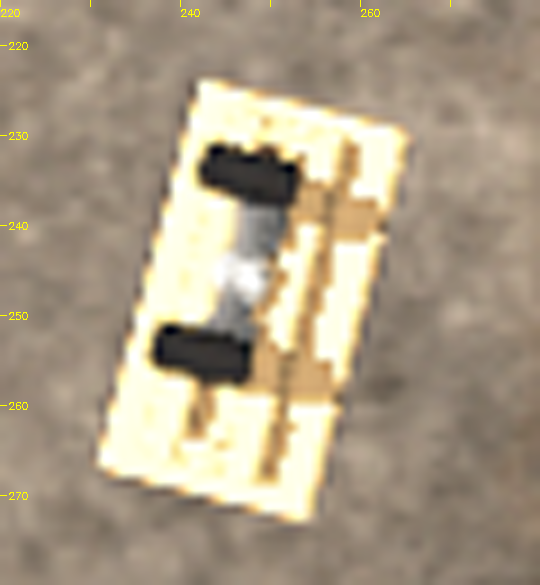

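View pics/s_stand.png

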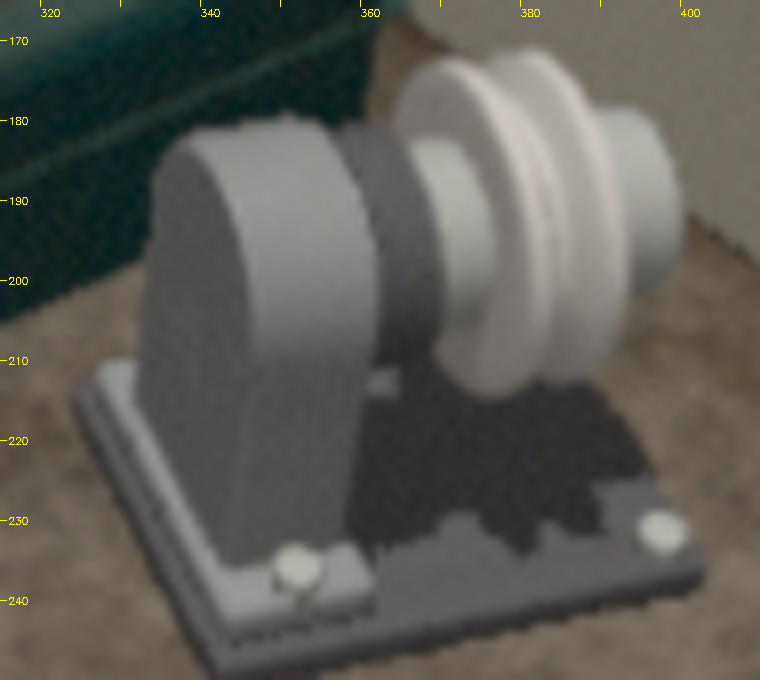

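View pics/s_rack.png

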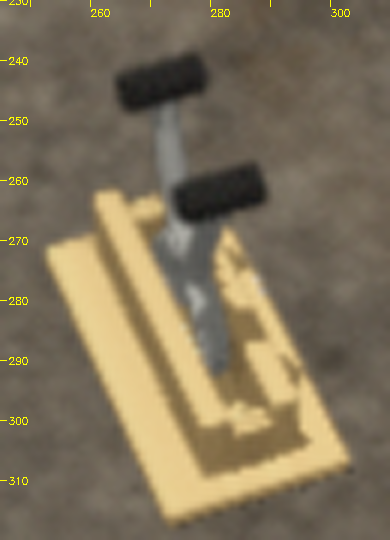

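```bash
cat > fit.py <<'E'
from h import *
from scipy.optimize import least_squares
def T(p,L):
    L=np.atleast_2d(L); a=p[2]; M=np.array([[np.cos(a),-np.sin(a),0],[np.sin(a),np.cos(a),0],[0,0,1]])
    return L@M.T+[p[0],p[1],p[3] if len(p)>3 else 0]
def fit(obs,p0):
    f=lambda p: np.concatenate([(proj(c,T(p,L))[0]-uv) for c,L,uv in obs])
    s=least_squares(f,p0,loss='soft_l1'); return s.x,s.fun.reshape(-1,2)
E
python3 - <<'E'
from fit import *
t=load('top0'); s=load('scene0')
for uv in [(328.5,206),(314,246.5),(366.5,264.5),(379,222)]: print(atz(t,*uv,.012))
for uv in [(323.5,215.5),(341.5,247.5),(402,237)]: print('s',atz(s,*uv,.012))
# stand
o=.06;h=.075
obs=[(t,[o,h,.012],(328.5,206)),(t,[-o,h,.012],(314.3,246.3)),(t,[-o,-h,.012],(366.5,264.5)),
 (s,[o,h,.012],(323.5,213)),(s,[-o,h,.012],(341.5,247)),(s,[-o,-h,.012],(402,235))]
p,r=fit(obs,[.4,-.1,0.2]);print(p,np.abs(r).max(0)); print(r.round(1))
p,r=fit(obs,[.4,-.1,0.2,0]);print(p); print(r.round(1))
for uv in [(243.5,224),(264.5,229.7),(254,272.7),(231,266.5)]: print('rack',atz(t,*uv,.010))
for uv in [(253,271.5),(273,316),(302.5,306.5)]: print('rs',atz(s,*uv,.010))
for a,b in [((247,234),(266.5,244)),((242.5,254),(282,262))]: print(tri((t,*a),(s,*b)))
E
```

```text
[ 0.61004702 -0.04552275  0.012     ]
[ 0.50181376 -0.00188504  0.012     ]
[ 0.44985619 -0.13959286  0.012     ]
[ 0.5624036  -0.17991683  0.012     ]
s [ 0.60695609 -0.03827524  0.012     ]
s [ 0.50667298 -0.00301552  0.012     ]
s [ 0.44840535 -0.1338345   0.012     ]
[ 0.532579   -0.09292359 -0.37077438] [1.81361395 2.04283876]
[[-0.4 -2. ]
 [-0.6 -0.5]
 [ 0.6  0.1]
 [-0.4 -0.7]
 [ 0.3  1.6]
 [ 1.8  0.3]]
[ 5.32427484e-01 -9.27523621e-02 -3.71048825e-01  5.20980951e-04]
[[-0.4 -2. ]
 [-0.6 -0.5]
 [ 0.5  0.2]
 [-0.3 -0.8]
 [ 0.3  1.5]
 [ 1.9  0.3]]
rack [0.56794744 0.18573318 0.01      ]
rack [0.55088269 0.12935421 0.01      ]
rack [0.43702514 0.15987911 0.01      ]
rack [0.45499745 0.22089395 0.01      ]
rs [0.56757927 0.18877867 0.01      ]
rs [0.45401147 0.22162751 0.01      ]
rs [0.43745753 0.16254138 0.01      ]
(array([0.53479948, 0.17143339, 0.10873956]), [np.float64(0.004457790493447663), np.float64(0.004457790493447657)])
(array([0.48303417, 0.17962582, 0.11108069]), [np.float64(0.00013303139436949567), np.float64(0.00013303139436945697)])
```

```bash
cat > nav.py <<'E'
from h import *
np.set_printoptions(precision=4,suppress=True)
P=np.array([0.5326,-0.0929]); A=-0.371   # stand
def sw(x,y,z):  # stand->world
    c,s=np.cos(A),np.sin(A); return np.array([P[0]+c*x-s*y,P[1]+s*x+c*y,z])
def ws(X):
    c,s=np.cos(A),np.sin(A); d=np.array(X)[:2]-P; return np.array([c*d[0]+s*d[1],-s*d[0]+c*d[1],X[2]])
def Rtool(az): # tool pointing down, tool z horizontal at azimuth az
    y=np.array([0,0,-1.]); z=np.array([np.cos(az),np.sin(az),0]); x=np.cross(y,z)
    return R.from_matrix(np.c_[x,y,z])
def plan(tgt,rt):
    o=ctrl.observe(); r=R.from_quat(o["ee_rot"])
    d=r.inv().apply(np.array(tgt)-o["ee_pos"])/.05; w=(r.inv()*rt).as_rotvec()/.15
    print("t",o["time_s"],"pos",o["ee_pos"],"gap",o["finger_gap"],"F",o["wrist_force"]); print("tool shift units",d,"rot units",w)
E
python3 - <<'E'
from nav import *
o=ctrl.observe(); r=R.from_quat(o["ee_rot"]); print(r.as_matrix())
c=ctrl.calibration("wrist"); q=R.from_quat(c["orientation"])
print("cam in tool",r.inv().apply(c["xyz"]-o["ee_pos"]),"fwd in tool",r.inv().apply(q.apply([0,0,1])),"right",r.inv().apply(q.apply([1,0,0])))
print(sw(0,-.095,.3))
for s in (1,-1):plan(sw(0,-.095,.3),Rtool(A+s*np.pi/2))
E
```

```text
[[ 0.3398 -0.0002  0.9405]
 [-0.9405  0.0009  0.3398]
 [-0.0009 -1.      0.0001]]
cam in tool [-0.0001 -0.1426  0.0727] fwd in tool [ 0.0003  0.9573 -0.2891] right [ 1.     -0.0004 -0.0003]
[ 0.4982 -0.1814  0.3   ]
t 0.15 pos [ 0.1954 -0.5406  0.2309] gap 0.08548335266454142 F [-0.5576 -0.6163 -0.0416]
tool shift units [-4.6989 -1.3778  8.1367] rot units [-0.0033 -5.687  -0.005 ]
t 0.15 pos [ 0.1954 -0.5406  0.2309] gap 0.08548335266454142 F [-0.5576 -0.6163 -0.0416]
tool shift units [-4.6989 -1.3778  8.1367] rot units [ 0.0061 15.257  -0.004 ]
```

Emit:
jog_arm(
  moves=[
    {"ry":-0.95,"dy":-0.25,"grip":1},
    {"ry":-0.95,"dy":-0.25,"grip":1},
    {"ry":-0.95,"dy":-0.25,"grip":1},
    {"ry":-0.95,"dy":-0.25,"grip":1},
    {"ry":-0.95,"dy":-0.25,"grip":1},
    {"ry":-0.95,"dy":-0.15,"grip":1},
  ],
  force=20,
)

```text
$.moves[0]: bad value
```

```bash
python3 -c "
from nav import *
plan(sw(0,-.095,.3),Rtool(A+np.pi/2))"
```

```text
t 0.15 pos [ 0.1954 -0.5406  0.2309] gap 0.08548335266454142 F [-0.5576 -0.6163 -0.0416]
tool shift units [-4.6989 -1.3778  8.1367] rot units [-0.0033 -5.687  -0.005 ]
```

Emit:
jog_arm(
  moves=[
    {"dx":0,"dy":-0.25,"dz":0,"rx":0,"ry":-0.95,"rz":0,"grip":1},
    {"dx":0,"dy":-0.25,"dz":0,"rx":0,"ry":-0.95,"rz":0,"grip":1},
    {"dx":0,"dy":-0.25,"dz":0,"rx":0,"ry":-0.95,"rz":0,"grip":1},
    {"dx":0,"dy":-0.25,"dz":0,"rx":0,"ry":-0.95,"rz":0,"grip":1},
    {"dx":0,"dy":-0.25,"dz":0,"rx":0,"ry":-0.95,"rz":0,"grip":1},
    {"dx":0,"dy":-0.15,"dz":0,"rx":0,"ry":-0.95,"rz":0,"grip":1},
  ],
  force=20,
)

```text
time_s: 0.9
ee_pos: [0.1952, -0.54, 0.3007]
ee_rot: [-0.695, 0.121, -0.12, 0.698]
wrist_force: [-0.3, -0.5, -1.2]
finger_gap: 0.0003
```

```bash
python3 -c "
from nav import *
plan(sw(0,-.095,.3),Rtool(A+np.pi/2))"
```

```text
t 0.9 pos [ 0.1952 -0.54    0.3007] gap 0.0002764876040292638 F [-0.3299 -0.4919 -1.2462]
tool shift units [3.2966 0.0446 8.7903] rot units [-0.0296  0.189  -0.0191]
```

Emit:
jog_arm(
  moves=[
    {"dx":0.33,"dy":0,"dz":0.88,"rx":0,"ry":0.19,"rz":0,"grip":1},
    {"dx":0.33,"dy":0,"dz":0.88,"rx":0,"ry":0,"rz":0,"grip":1},
    {"dx":0.33,"dy":0,"dz":0.88,"rx":0,"ry":0,"rz":0,"grip":1},
    {"dx":0.33,"dy":0,"dz":0.88,"rx":0,"ry":0,"rz":0,"grip":1},
    {"dx":0.33,"dy":0,"dz":0.88,"rx":0,"ry":0,"rz":0,"grip":1},
    {"dx":0.33,"dy":0,"dz":0.88,"rx":0,"ry":0,"rz":0,"grip":1},
    {"dx":0.33,"dy":0,"dz":0.88,"rx":0,"ry":0,"rz":0,"grip":1},
    {"dx":0.33,"dy":0,"dz":0.88,"rx":0,"ry":0,"rz":0,"grip":1},
    {"dx":0.33,"dy":0,"dz":0.88,"rx":0,"ry":0,"rz":0,"grip":1},
    {"dx":0.33,"dy":0,"dz":0.88,"rx":0,"ry":0,"rz":0,"grip":1},
    {"dx":0,"dy":0,"dz":0,"rx":0,"ry":0,"rz":0,"grip":1},
  ],
)

```text
time_s: 2.28
ee_pos: [0.5153, -0.1766, 0.3002]
ee_rot: [-0.692, 0.132, -0.129, 0.698]
wrist_force: [-0.7, -0.2, -0.0]
finger_gap: 0.0003
```

```bash
python3 -c "
from nav import *
plan(sw(0,-.095,.3),Rtool(A+np.pi/2))
c,im=snap('wrist','w1')
for q in [(0,-.066,.126),(0,-.066,.1),(0,-.022,.126),(0,-.038,.126),(-.026,-.066,.1),(.026,-.066,.1),(0,.025,.138),(0,-.021,.146)]: print(q,proj(c,sw(*q)))"
```

```text
t 2.275 pos [ 0.5153 -0.1766  0.3002] gap 0.00027990403595729073 F [-0.7423 -0.2167 -0.0134]
tool shift units [-0.2855  0.0048 -0.214 ] rot units [-0.0418  0.0041 -0.0368]
(0, -0.066, 0.126) [[265.829  169.7427]]
(0, -0.066, 0.1) [[266.8121 165.8848]]
(0, -0.022, 0.126) [[265.354  126.6009]]
(0, -0.038, 0.126) [[265.5317 142.6962]]
(-0.026, -0.066, 0.1) [[243.9545 165.8541]]
(0.026, -0.066, 0.1) [[289.6837 165.9112]]
(0, 0.025, 0.138) [[264.1986  74.7221]]
(0, -0.021, 0.146) [[264.4044 126.1917]]
```

View pics/w1.png

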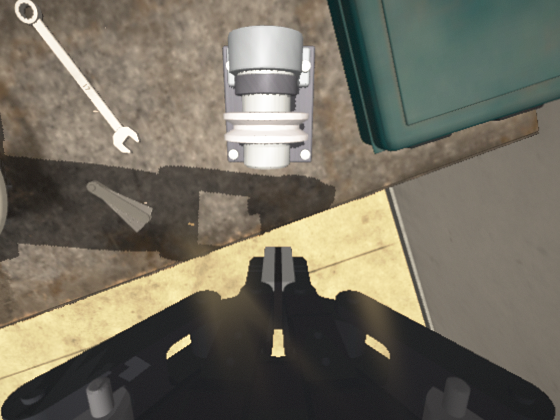

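```bash
cat > crop.py <<'E'
import cv2
def crop(tag,x0,y0,x1,y1,k,n,pts=[]):
    im=cv2.imread(f'pics/{tag}.png')
    c=cv2.resize(im[y0:y1,x0:x1],None,fx=k,fy=k,interpolation=cv2.INTER_CUBIC)
    for x in range((x0+9)//10*10,x1,10): cv2.line(c,((x-x0)*k,0),((x-x0)*k,6),(0,255,255),1); cv2.putText(c,str(x),((x-x0)*k,16),0,.33,(0,255,255),1) if x%20==0 else 0
    for y in range((y0+9)//10*10,y1,10): cv2.line(c,(0,(y-y0)*k),(6,(y-y0)*k),(0,255,255),1); cv2.putText(c,str(y),(8,(y-y0)*k+4),0,.33,(0,255,255),1)
    for p in pts: cv2.circle(c,(int((p[0]-x0+.5)*k),int((p[1]-y0+.5)*k)),2,(0,0,255),-1)
    cv2.imwrite('pics/'+n,c)
E
python3 - <<'E'
from crop import *; from nav import *
c=load('w1')
pts=[proj(c,sw(*q))[0] for q in [(-.06,-.075,.012),(.06,-.075,.012),(-.06,.075,.012),(.06,.075,.012),(0,-.066,.126),(-.026,-.066,.1),(.026,-.066,.1),(-.038,.075,.1),(.038,.075,.1)]]
crop('w1',210,15,330,180,4,'w1c.png',pts)
E
```

```text
(no output)
```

View pics/w1c.png

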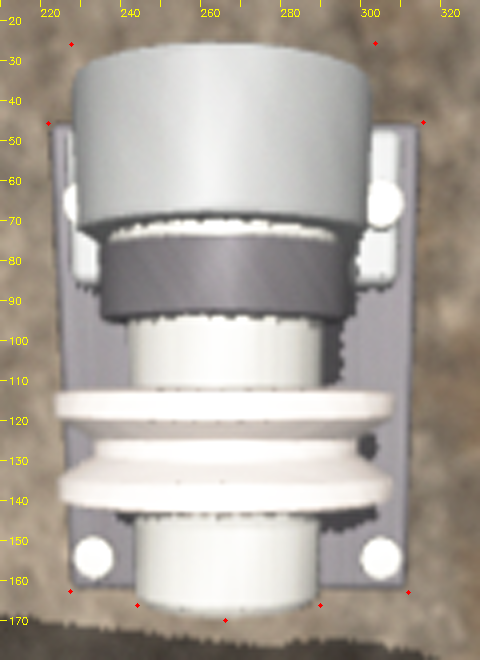

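```bash
sed -i 's/P=np.array.*/P=np.array([0.5326,-0.0917]); A=-0.371/' nav.py; python3 -c "
from nav import *
plan(sw(0,-.08,.132),Rtool(A+np.pi/2)); print(ws(ctrl.observe()['ee_pos']))
c=load('w1')
for z in (.140,.146):
  for r in (142,141,143): print(z,r,ws(atz(c,266,r,z)))"
```

```text
t 2.325 pos [ 0.5146 -0.1777  0.3003] gap -0.00020320351659467418 F [ 0.763  -0.2888 -0.1594]
tool shift units [-0.2688  3.368   0.1148] rot units [-0.0385 -0.0026 -0.0372]
[ 0.0144 -0.0867  0.3003]
0.14 142 [ 0.0015 -0.0373  0.14  ]
0.14 141 [ 0.0015 -0.0363  0.14  ]
0.14 143 [ 0.0015 -0.0383  0.14  ]
0.146 142 [ 0.0018 -0.0368  0.146 ]
0.146 141 [ 0.0018 -0.0359  0.146 ]
0.146 143 [ 0.0018 -0.0378  0.146 ]
```

Emit:
jog_arm(
  moves=[
    {"dx":-0.27,"dy":0.6,"dz":0.1,"rx":0,"ry":0,"rz":0,"grip":1},
    {"dx":0,"dy":0.7,"dz":0,"rx":0,"ry":0,"rz":0,"grip":1},
    {"dx":0,"dy":0.7,"dz":0,"rx":0,"ry":0,"rz":0,"grip":1},
    {"dx":0,"dy":0.7,"dz":0,"rx":0,"ry":0,"rz":0,"grip":1},
    {"dx":0,"dy":0.6,"dz":0,"rx":0,"ry":0,"rz":0,"grip":1},
    {"dx":0,"dy":0,"dz":0,"rx":0,"ry":0,"rz":0,"grip":1},
  ],
)

```text
time_s: 3.08
ee_pos: [0.4994, -0.1717, 0.1311]
ee_rot: [-0.693, 0.134, -0.131, 0.696]
wrist_force: [-0.1, -0.0, 1.0]
finger_gap: -0.0002
```

```bash
python3 -c "
from nav import *
plan(sw(0,-.05,.132),Rtool(A+np.pi/2)); print(ws(ctrl.observe()['ee_pos']))"
```

```text
t 3.075 pos [ 0.4994 -0.1717  0.1311] gap -0.00015014961092510814 F [-0.0878 -0.0037  0.9592]
tool shift units [ 0.0349 -0.0158  0.7315] rot units [-0.0275 -0.0388 -0.0339]
[-0.002  -0.0866  0.1311]
```

Emit:
jog_arm(
  moves=[
    {"dx":0.03,"dy":0,"dz":0.3,"rx":0,"ry":0,"rz":0,"grip":1},
    {"dx":0,"dy":0,"dz":0.3,"rx":0,"ry":0,"rz":0,"grip":1},
    {"dx":0,"dy":0,"dz":0.15,"rx":0,"ry":0,"rz":0,"grip":1},
    {"dx":0,"dy":0,"dz":0.1,"rx":0,"ry":0,"rz":0,"grip":1},
    {"dx":0,"dy":0,"dz":0.1,"rx":0,"ry":0,"rz":0,"grip":1},
  ],
)

```text
time_s: 3.7
ee_pos: [0.5204, -0.1264, 0.1353]
ee_rot: [-0.693, 0.133, -0.133, 0.696]
wrist_force: [-1.0, -1.9, -1.2]
finger_gap: -0.0002
```

```bash
python3 -c "
from nav import *
plan(sw(0,-.032,.132),Rtool(A+np.pi/2)); print(ws(ctrl.observe()['ee_pos']))"
```

```text
t 3.7 pos [ 0.5204 -0.1264  0.1353] gap -0.00022763009742057864 F [-1.0027 -1.8546 -1.2095]
tool shift units [-0.0253  0.0667  0.0952] rot units [-0.0215 -0.0427 -0.0025]
[ 0.0012 -0.0368  0.1353]
```

Emit:
jog_arm(
  moves=[
    {"dx":0,"dy":0.05,"dz":0.06,"rx":0,"ry":0,"rz":0,"grip":1},
    {"dx":0,"dy":0,"dz":0.04,"rx":0,"ry":0,"rz":0,"grip":1},
  ],
)

```text
time_s: 3.95
ee_pos: [0.5224, -0.1216, 0.1328]
ee_rot: [-0.694, 0.132, -0.133, 0.696]
wrist_force: [-5.5, -12.7, -2.7]
finger_gap: 0.0
```

```bash
python3 -c "
from nav import *
plan(sw(0,-.032,.132),Rtool(A+np.pi/2)); print(ws(ctrl.observe()['ee_pos']))"
```

```text
t 3.95 pos [ 0.5224 -0.1216  0.1328] gap 3.930737504480346e-05 F [ -5.5281 -12.6575  -2.672 ]
tool shift units [-0.0276  0.0162 -0.0089] rot units [-0.0182 -0.0418 -0.0003]
[ 0.0014 -0.0316  0.1328]
```

Emit:
jog_arm(
  moves=[
    {"dx":0,"dy":0,"dz":0.03,"rx":0,"ry":0,"rz":0,"grip":1},
  ],
)

```text
time_s: 4.08
ee_pos: [0.5225, -0.1215, 0.1328]
ee_rot: [0.695, -0.133, 0.133, -0.695]
wrist_force: [-9.8, -18.6, 2.8]
finger_gap: 0.0002
```

```bash
python3 -c "
from nav import *
plan(sw(0,-.095,.3),Rtool(A+np.pi/2)); print(ws(ctrl.observe()['ee_pos']))"
```

```text
t 4.075 pos [ 0.5225 -0.1215  0.1328] gap 0.000162696015676799 F [ -9.8217 -18.5844   2.8299]
tool shift units [-0.0207 -3.344  -1.2713] rot units [ 0.0006 -0.0444 -0.0014]
[ 0.0014 -0.0315  0.1328]
```

Emit:
jog_arm(
  moves=[
    {"dx":0,"dy":0,"dz":-0.3,"rx":0,"ry":0,"rz":0,"grip":1},
    {"dx":0,"dy":0,"dz":-0.6,"rx":0,"ry":0,"rz":0,"grip":1},
    {"dx":0,"dy":-0.5,"dz":-0.4,"rx":0,"ry":0,"rz":0,"grip":1},
    {"dx":0,"dy":-0.6,"dz":0,"rx":0,"ry":0,"rz":0,"grip":1},
    {"dx":0,"dy":-0.6,"dz":0,"rx":0,"ry":0,"rz":0,"grip":1},
    {"dx":0,"dy":0,"dz":0,"rx":0,"ry":0,"rz":0,"grip":1},
    {"dx":0,"dy":0,"dz":0,"rx":0,"ry":0,"rz":0,"grip":1},
  ],
)

```text
time_s: 4.95
ee_pos: [0.4962, -0.1862, 0.219]
ee_rot: [-0.693, 0.134, -0.133, 0.695]
wrist_force: [-0.5, 0.0, -0.5]
finger_gap: 0.0002
```

```bash
python3 -c "
from nav import *
from crop import *
plan(sw(0,-.095,.3),Rtool(A+np.pi/2)); print(ws(ctrl.observe()['ee_pos']))
c,im=snap('wrist','w2')
pts=[proj(c,sw(*q))[0] for q in [(-.06,-.075,.012),(.06,-.075,.012),(-.06,.075,.012),(.06,.075,.012),(0,-.066,.126),(-.026,-.066,.1),(.026,-.066,.1),(-.038,.075,.1),(.038,.075,.1),(-.018,-.03,.1),(.018,-.03,.1),(0,-.038,.126),(0,-.022,.126)]]
print(np.array(pts)); crop('w2',190,5,350,205,4,'w2c.png',pts)
"
```

```text
t 4.95 pos [ 0.4962 -0.1862  0.219 ] gap 0.00022369950965611866 F [-0.5371  0.0341 -0.5031]
tool shift units [-0.0111 -1.6195  0.1296] rot units [-0.0158 -0.0569 -0.0123]
[ 0.0004 -0.1013  0.219 ]
[[226.0554 157.8035]
 [330.4594 156.9049]
 [217.2352   7.7296]
 [336.8217   6.4463]
 [278.1011 165.2809]
 [248.0026 160.7599]
 [308.2567 160.244 ]
 [224.125  -33.7908]
 [328.92   -34.9765]
 [256.0311 117.1788]
 [299.4853 116.7802]
 [277.7884 128.263 ]
 [277.5995 105.8875]]
```

View pics/w2c.png

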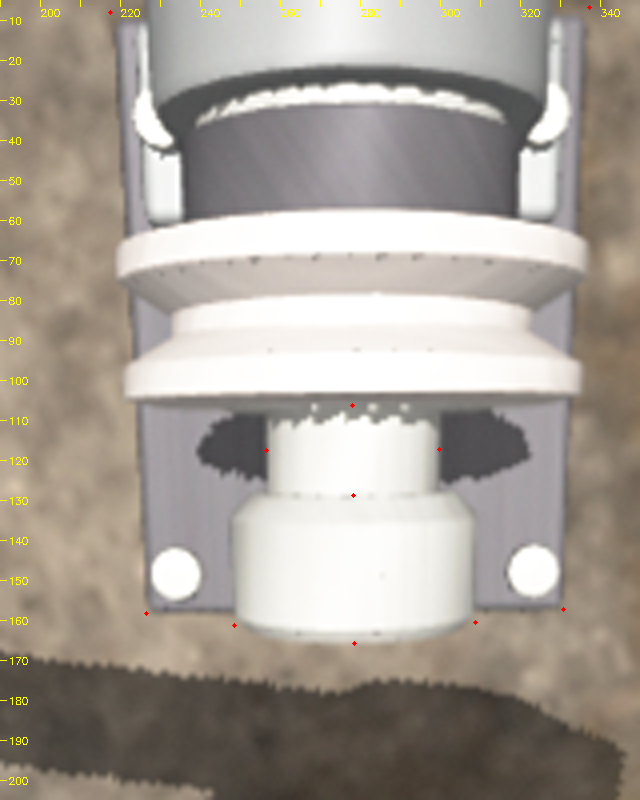

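```bash
python3 - <<'E'
from nav import *
t=load('top0'); s=load('scene0')
a,ea=tri((t,247.3,234),(s,272,243.5)); b,eb=tri((t,242.4,254),(s,282,262)); print(a,b,ea[0],eb[0],(a+b)/2,np.linalg.norm(a-b),np.arctan2((a-b)[1],(a-b)[0]))
E
python3 -c "
from nav import *
az=np.arctan2(.1857-.2209,.5679-.455); print(az)
plan([.49,.103,.26],Rtool(az+np.pi/2))"
```

```text
[0.5312 0.1669 0.1115] [0.483  0.1798 0.1113] 0.00033618066228883987 0.00022129150199218806 [0.5071 0.1734 0.1114] 0.04993811733310519 -0.26021256126160025
-0.3022290976860837
t 5.0 pos [ 0.4963 -0.1862  0.2191] gap 0.0001891338337630404 F [-0.2244 -0.4023  0.0144]
tool shift units [-2.2601 -0.8018  5.3281] rot units [-0.0156 -0.5148 -0.0111]
```

Emit:
jog_arm(
  moves=[
    {"dx":0,"dy":-0.8,"dz":0,"rx":0,"ry":0,"rz":0,"grip":1},
    {"dx":-0.28,"dy":-0.3,"dz":0.66,"rx":0,"ry":0,"rz":0,"grip":1},
    {"dx":-0.28,"dy":0,"dz":0.66,"rx":0,"ry":0,"rz":0,"grip":1},
    {"dx":-0.28,"dy":0,"dz":0.66,"rx":0,"ry":0,"rz":0,"grip":1},
    {"dx":-0.28,"dy":0,"dz":0.66,"rx":0,"ry":0,"rz":0,"grip":1},
    {"dx":-0.28,"dy":0,"dz":0.66,"rx":0,"ry":0,"rz":0,"grip":-1},
    {"dx":-0.28,"dy":0,"dz":0.66,"rx":0,"ry":0,"rz":0,"grip":-1},
    {"dx":-0.28,"dy":0.3,"dz":0.66,"rx":0,"ry":0,"rz":0,"grip":-1},
    {"dx":-0.28,"dy":0,"dz":0.66,"rx":0,"ry":0,"rz":0,"grip":-1},
    {"dx":0,"dy":0,"dz":0,"rx":0,"ry":-0.76,"rz":0,"grip":-1},
    {"dx":0,"dy":0,"dz":0,"rx":0,"ry":0,"rz":0,"grip":-1},
    {"dx":0,"dy":0,"dz":0,"rx":0,"ry":0,"rz":0,"grip":-1},
  ],
)

```text
time_s: 6.5
ee_pos: [0.487, 0.1096, 0.2514]
ee_rot: [-0.699, 0.099, -0.088, 0.703]
wrist_force: [-0.1, -0.4, 0.6]
finger_gap: 0.0853
```

```bash
python3 -c "
from nav import *
from crop import *
plan([.5071,.1734,.22],Rtool(-.265+np.pi/2))
c,im=snap('wrist','w3')
a=np.array([.5312,.1669,.1115]);b=np.array([.4830,.1798,.1113]);print(proj(c,[a,b]))
"
```

```text
t 6.5 pos [0.487  0.1096 0.2514] gap 0.0853439502626207 F [-0.0698 -0.444   0.5703]
tool shift units [0.0619 0.6303 1.3352] rot units [-0.0205 -0.0085 -0.1091]
[[311.8572 122.1179]
 [256.3371 122.3915]]
```

View pics/w3.png

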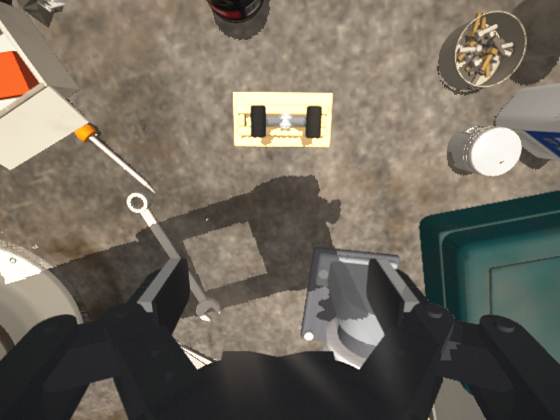

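```bash
python3 -c "
from crop import *
crop('w3',225,85,341,155,7,'w3c.png')"
```

```text
(no output)
```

View pics/w3c.png

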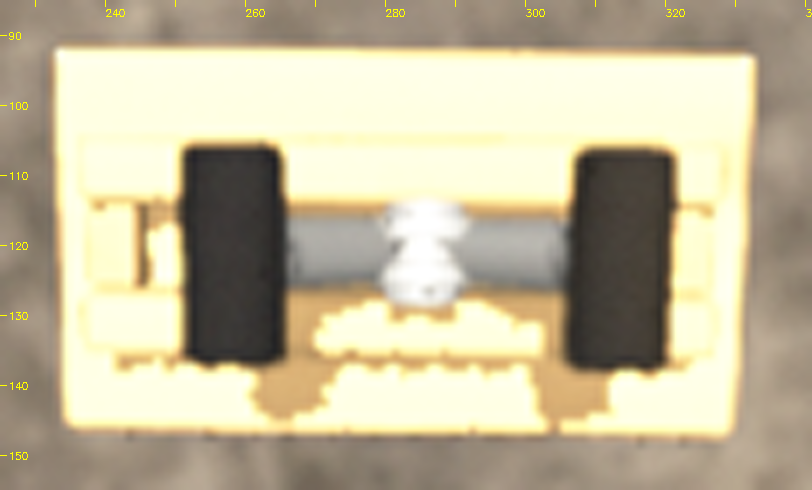

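Emit:
jog_arm(
  moves=[
    {"dx":0.06,"dy":0.4,"dz":0.1,"rx":-0.02,"ry":0,"rz":-0.1,"grip":-1},
    {"dx":0,"dy":0,"dz":0.1,"rx":0,"ry":0,"rz":0,"grip":-1},
    {"dx":0,"dy":0,"dz":0,"rx":0,"ry":0,"rz":0,"grip":-1},
  ],
)

```text
time_s: 6.92
ee_pos: [0.4927, 0.1178, 0.2318]
ee_rot: [-0.7, 0.096, -0.095, 0.701]
wrist_force: [-0.2, 1.1, -0.3]
finger_gap: 0.0853
```

```bash
python3 -c "
from nav import *
from crop import *
plan([.5071,.1734,.20],Rtool(-.265+np.pi/2))
c,im=snap('wrist','w4')
crop('w4',215,85,345,155,6,'w4c.png')
"
```

```text
t 6.925 pos [0.4927 0.1178 0.2318] gap 0.08526631192393361 F [-0.2477  1.115  -0.2751]
tool shift units [-0.0211  0.6356  1.1485] rot units [-0.0024 -0.0432 -0.0047]
```

View pics/w4c.png

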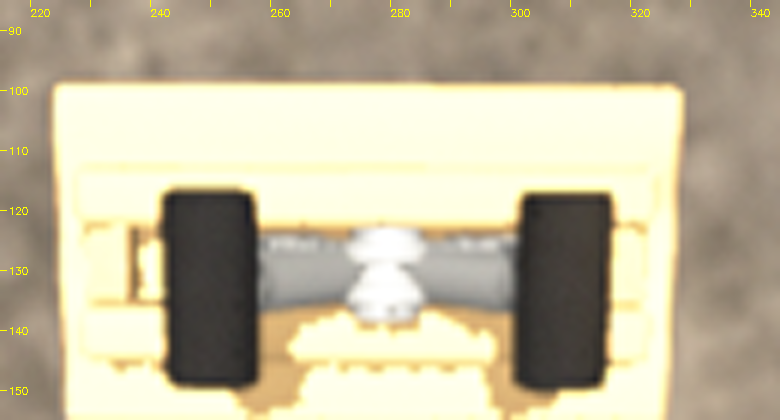

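Run:
```python
from nav import *
t,s,w3,w4=[load(k) for k in('top0','scene0','w3','w4')]
L=[]
for T,S,a,b in [((247.3,234),(272,243.5),(313,122),(309,133.2)),((242.4,254),(282,262),(257.7,121.3),(250.2,133))]:
    print(tri((t,*T),(s,*S),(w3,*a),(w4,*b)), [atz(c,*u,.1114)[:2] for c,u in((t,T),(s,S),(w3,a),(w4,b))]); L.append((atz(w3,*a,.1114)+atz(w4,*b,.1114))/2)
d=L[0]-L[1]; print(sum(L)/2,np.linalg.norm(d),np.arctan2(d[1],d[0]))
```

```text
(array([0.5321, 0.1667, 0.1107]), [np.float64(0.0007755106145433064), np.float64(0.0006796002937569696), np.float64(0.00018553612733677362), np.float64(0.0008501191962357519)]) [array([0.5315, 0.1672]), array([0.531 , 0.1667]), array([0.5322, 0.1667]), array([0.5329, 0.1667])]
(array([0.484 , 0.1799, 0.1101]), [np.float64(0.0008329389545209162), np.float64(0.000993984618194342), np.float64(0.0005773004251840298), np.float64(0.0009792446339178926)]) [array([0.4831, 0.1799]), array([0.4827, 0.1797]), array([0.4845, 0.1804]), array([0.4851, 0.1802])]
[0.5087 0.1735 0.1114] 0.049675657332343436 -0.27684987710951264
```

```bash
python3 -c "
from nav import *
plan([.5085,.1735,.15],Rtool(-.275+np.pi/2))"
```

```text
t 6.975 pos [0.4927 0.1176 0.2316] gap 0.08555292918508202 F [ 0.2175  0.6874 -0.2571]
tool shift units [0.0068 1.6331 1.1613] rot units [-0.0012  0.0236 -0.0051]
```

Emit:
jog_arm(
  moves=[
    {"dx":0,"dy":0,"dz":0.58,"rx":0,"ry":0.02,"rz":0,"grip":-1},
    {"dx":0,"dy":0,"dz":0.58,"rx":0,"ry":0,"rz":0,"grip":-1},
    {"dx":0,"dy":0.5,"dz":0,"rx":0,"ry":0,"rz":0,"grip":-1},
    {"dx":0,"dy":0.5,"dz":0,"rx":0,"ry":0,"rz":0,"grip":-1},
    {"dx":0,"dy":0.5,"dz":0,"rx":0,"ry":0,"rz":0,"grip":-1},
    {"dx":0,"dy":0,"dz":0,"rx":0,"ry":0,"rz":0,"grip":-1},
  ],
)

```text
time_s: 7.72
ee_pos: [0.5104, 0.1744, 0.1591]
ee_rot: [-0.7, 0.097, -0.099, 0.701]
wrist_force: [0.6, -0.8, -0.1]
finger_gap: 0.0853
```

```bash
python3 -c "
from nav import *
plan([.5085,.1735,.088],Rtool(-.275+np.pi/2))
snap('wrist','w5')"
```

```text
t 7.725 pos [0.5104 0.1744 0.1591] gap 0.08532152153629224 F [ 0.5758 -0.7761 -0.1308]
tool shift units [-0.0365  1.4216 -0.0317] rot units [-0.0156 -0.0184  0.0205]
```

View pics/w5.png

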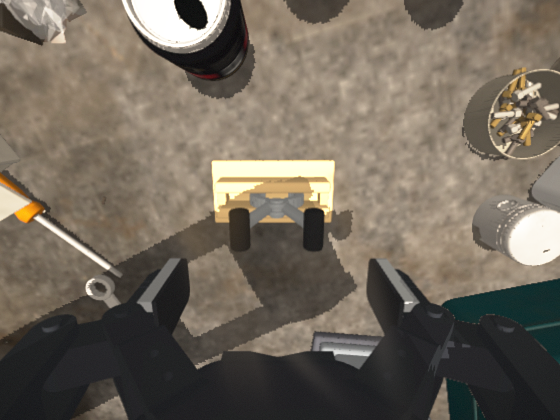

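Emit:
jog_arm(
  moves=[
    {"dx":-0.03,"dy":0.4,"dz":-0.03,"rx":0,"ry":0,"rz":0,"grip":-1},
    {"dx":0,"dy":0.4,"dz":0,"rx":0,"ry":0,"rz":0,"grip":-1},
    {"dx":0,"dy":0.4,"dz":0,"rx":0,"ry":0,"rz":0,"grip":-1},
    {"dx":0,"dy":0.2,"dz":0,"rx":0,"ry":0,"rz":0,"grip":-1},
    {"dx":0,"dy":0,"dz":0,"rx":0,"ry":0,"rz":0,"grip":-1},
  ],
)

```text
time_s: 8.4
ee_pos: [0.5136, 0.1738, 0.0969]
ee_rot: [-0.698, 0.093, -0.104, 0.702]
wrist_force: [-0.0, -0.4, 0.4]
finger_gap: 0.0854
```

```bash
python3 -c "
from nav import *
plan([.5085,.1735,.088],Rtool(-.275+np.pi/2))
snap('wrist','w6')"
```

```text
t 8.4 pos [0.5136 0.1738 0.0969] gap 0.08539259529485302 F [-0.046  -0.3696  0.4074]
tool shift units [-0.0986  0.1765 -0.0354] rot units [-0.0521 -0.026   0.0925]
```

View pics/w6.png

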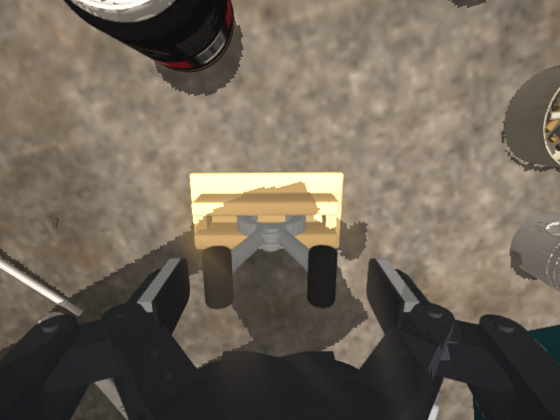

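Emit:
jog_arm(
  moves=[
    {"dx":-0.1,"dy":0.1,"dz":-0.03,"rx":-0.05,"ry":-0.03,"rz":0.09,"grip":-1},
    {"dx":0,"dy":0.08,"dz":0,"rx":0,"ry":0,"rz":0,"grip":-1},
    {"dx":0,"dy":0,"dz":0,"rx":0,"ry":0,"rz":0,"grip":-1},
  ],
)

```text
time_s: 8.82
ee_pos: [0.509, 0.174, 0.0894]
ee_rot: [-0.7, 0.096, -0.097, 0.701]
wrist_force: [-0.6, -0.5, -0.5]
finger_gap: 0.0858
```

```bash
python3 -c "
from nav import *
plan([.5085,.1735,.088],Rtool(-.275+np.pi/2))"
```

```text
t 8.825 pos [0.509  0.174  0.0894] gap 0.08582499460535961 F [-0.5505 -0.5199 -0.5025]
tool shift units [-0.0074  0.0279 -0.0117] rot units [-0.0069  0.0064  0.0132]
```

Emit:
jog_arm(
  moves=[
    {"dx":0,"dy":0.02,"dz":0,"rx":0,"ry":0,"rz":0,"grip":-0.5},
    {"dx":0,"dy":0,"dz":0,"rx":0,"ry":0,"rz":0,"grip":-0.4},
    {"dx":0,"dy":0,"dz":0,"rx":0,"ry":0,"rz":0,"grip":-0.36},
    {"dx":0,"dy":0,"dz":0,"rx":0,"ry":0,"rz":0,"grip":-0.36},
  ],
  force=25,
)

```text
time_s: 9.32
ee_pos: [0.5103, 0.174, 0.0898]
ee_rot: [-0.7, 0.095, -0.099, 0.701]
wrist_force: [-0.1, 0.2, 0.2]
finger_gap: 0.0578
```

```bash
python3 -c "
from nav import *
plan([.5085,.1735,.088],Rtool(-.275+np.pi/2))
snap('wrist','w7')"
```

```text
t 9.325 pos [0.5103 0.174  0.0898] gap 0.05779246570254926 F [-0.0745  0.2088  0.1921]
tool shift units [-0.031   0.0367 -0.0199] rot units [-0.0153  0.0059  0.0341]
```

View pics/w7.png

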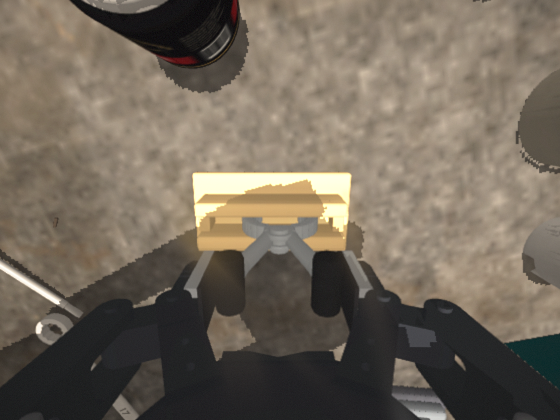

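Emit:
jog_arm(
  moves=[
    {"dx":0,"dy":-0.2,"dz":0,"rx":0,"ry":0,"rz":0,"grip":-0.36},
    {"dx":0,"dy":-0.4,"dz":0,"rx":0,"ry":0,"rz":0,"grip":-0.36},
    {"dx":0,"dy":-0.4,"dz":0,"rx":0,"ry":0,"rz":0,"grip":-0.36},
    {"dx":0,"dy":-0.4,"dz":0,"rx":0,"ry":0,"rz":0,"grip":-0.36},
    {"dx":0,"dy":-0.5,"dz":0,"rx":0,"ry":0,"rz":0,"grip":-0.36},
    {"dx":0,"dy":-0.5,"dz":0,"rx":0,"ry":0,"rz":0,"grip":-0.36},
    {"dx":0,"dy":-0.5,"dz":0,"rx":0,"ry":0,"rz":0,"grip":-0.36},
    {"dx":0,"dy":-0.5,"dz":0,"rx":0,"ry":0,"rz":0,"grip":-0.36},
    {"dx":0,"dy":-0.2,"dz":0,"rx":0,"ry":0,"rz":0,"grip":-0.36},
    {"dx":0,"dy":0,"dz":0,"rx":0,"ry":0,"rz":0,"grip":-0.36},
  ],
)

```text
time_s: 10.62
ee_pos: [0.5075, 0.1738, 0.2782]
ee_rot: [-0.7, 0.096, -0.097, 0.701]
wrist_force: [-0.1, -0.6, -1.6]
finger_gap: 0.0583
```

```bash
python3 -c "
from nav import *
plan(sw(0,-.03,.28),Rtool(A+np.pi/2))
snap('wrist','w8');snap('scene','s8')"
```

```text
t 10.625 pos [0.5075 0.1738 0.2782] gap 0.05828020916928299 F [-0.0737 -0.6359 -1.5837]
tool shift units [ 1.8609 -0.0388 -5.5736] rot units [-0.0098  0.6474  0.0153]
```

View pics/w8.png

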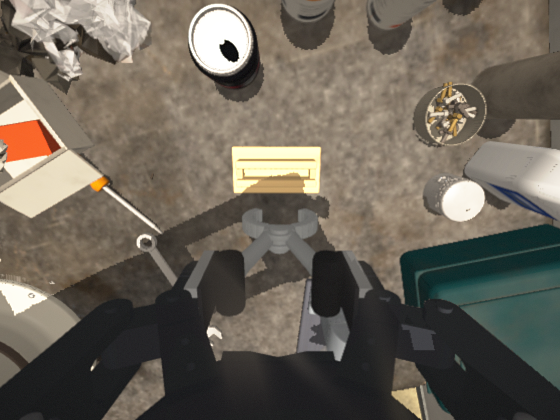

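View pics/s8.png

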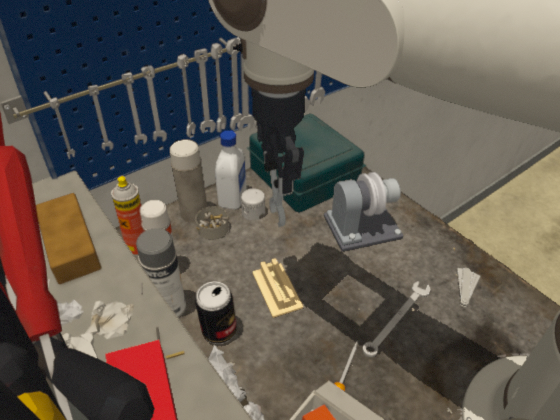

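Emit:
jog_arm(
  moves=[
    {"dx":0.1,"dy":0,"dz":-0.3,"rx":0,"ry":0,"rz":0,"grip":-0.36},
    {"dx":0.19,"dy":0,"dz":-0.56,"rx":0,"ry":0,"rz":0,"grip":-0.36},
    {"dx":0.19,"dy":0,"dz":-0.56,"rx":0,"ry":0,"rz":0,"grip":-0.36},
    {"dx":0.19,"dy":0,"dz":-0.56,"rx":0,"ry":0,"rz":0,"grip":-0.36},
    {"dx":0.19,"dy":0,"dz":-0.56,"rx":0,"ry":0,"rz":0,"grip":-0.36},
    {"dx":0.19,"dy":0,"dz":-0.56,"rx":0,"ry":0,"rz":0,"grip":-0.36},
    {"dx":0.19,"dy":0,"dz":-0.56,"rx":0,"ry":0,"rz":0,"grip":-0.36},
    {"dx":0.19,"dy":0,"dz":-0.56,"rx":0,"ry":0,"rz":0,"grip":-0.36},
    {"dx":0.19,"dy":0,"dz":-0.56,"rx":0,"ry":0,"rz":0,"grip":-0.36},
    {"dx":0.19,"dy":0,"dz":-0.56,"rx":0,"ry":0,"rz":0,"grip":-0.36},
    {"dx":0.1,"dy":0,"dz":-0.3,"rx":0,"ry":0.64,"rz":0,"grip":-0.36},
    {"dx":0,"dy":0,"dz":0,"rx":0,"ry":0,"rz":0,"grip":-0.36},
  ],
)

```text
time_s: 12.22
ee_pos: [0.518, -0.1412, 0.2673]
ee_rot: [0.695, -0.136, 0.127, -0.694]
wrist_force: [-0.3, 0.7, -0.2]
finger_gap: 0.058
```

```bash
python3 -c "
from nav import *
plan(sw(0,-.03,.28),Rtool(A+np.pi/2))
snap('wrist','w9')"
```

```text
t 12.225 pos [ 0.518  -0.1412  0.2673] gap 0.05795378845070459 F [-0.2519  0.7473 -0.2288]
tool shift units [-0.0919 -0.2538  0.4277] rot units [ 0.0274 -0.0209 -0.0839]
```

View pics/w9.png

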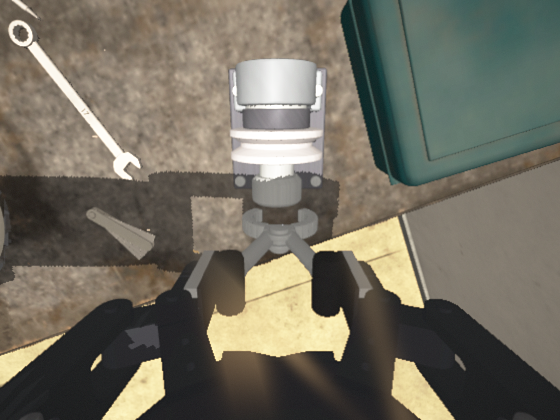

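```bash
python3 -c "
from nav import *
from crop import *
c=load('w8'); c9=load('w9')
crop('w9',180,190,380,320,4,'w9c.png')
crop('w8',180,190,380,320,4,'w8c.png')
# tool->pixel for the wrist cam in tool frame
o=ctrl.observe(); r=R.from_quat(o['ee_rot']); cc=ctrl.calibration('wrist')
print('ring pts in tool: ')
for X in [(0,-.019+.082,0),(0,-.019+.05,0.005),(0,-.019+.05,-0.005),(-.0255,-.019+.082,.005),(.0255,.063,.005),(.0255,.063,-.005),(-.022,-.026,.014),(.022,-.026,.014),(-.022,-.026,-.014),(0.029,-.011,.011),(0.029,-.011,-.011)]:
    print(X,proj(cc,o['ee_pos']+r.apply(X)))
"
```

```text
ring pts in tool: 
(0, 0.063, 0) [[278.7962 220.5678]]
(0, 0.031000000000000003, 0.005) [[278.9854 230.3737]]
(0, 0.031000000000000003, -0.005) [[278.9715 245.3675]]
(-0.0255, 0.063, 0.005) [[243.1136 213.9812]]
(0.0255, 0.063, 0.005) [[314.4895 213.956 ]]
(0.0255, 0.063, -0.005) [[314.0107 227.0719]]
(-0.022, -0.026, 0.014) [[227.7504 259.7842]]
(0.022, -0.026, 0.014) [[331.3657 259.7498]]
(-0.022, -0.026, -0.014) [[230.6857 316.081 ]]
(0.029, -0.011, 0.011) [[340.4335 250.9681]]
(0.029, -0.011, -0.011) [[337.8243 291.5797]]
```

View pics/w9c.png

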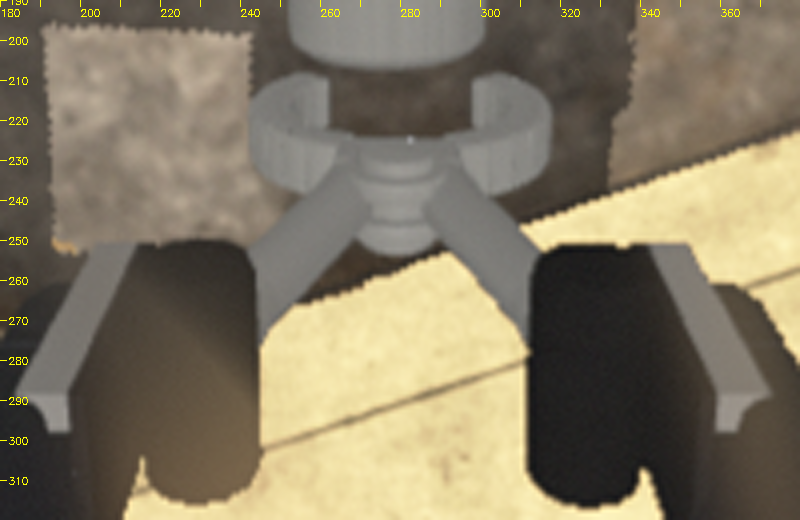

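View pics/w8c.png

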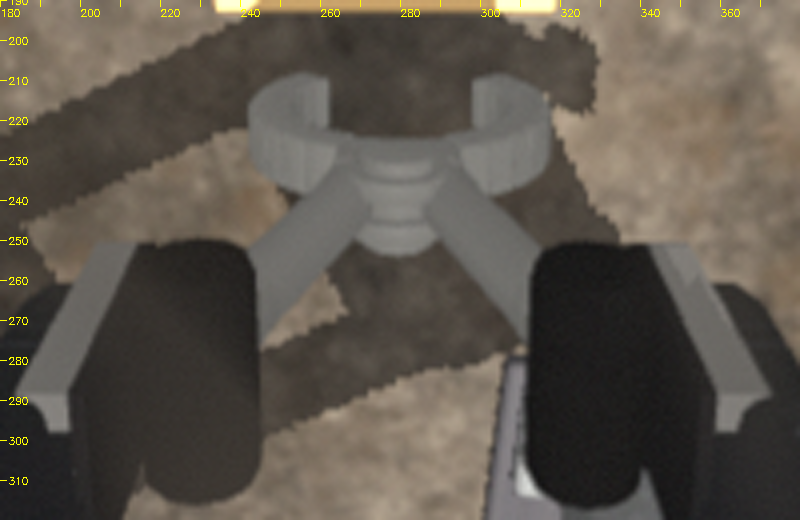

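```bash
cat > ringfit.py <<'E'
from nav import *
from scipy.optimize import least_squares
# wrist camera in tool frame from initial calib
def toolcam():
    o=ctrl.observe(); r=R.from_quat(o["ee_rot"]); c=dict(ctrl.calibration("wrist"))
    c["xyz"]=r.inv().apply(np.array(c["xyz"])-o["ee_pos"]); c["orientation"]=(r.inv()*R.from_quat(c["orientation"])).as_quat(); return c
def bar(xc,yc,zc,tilt=0):
    th=np.linspace(0,2*np.pi,60); P=[]
    for s in(-.014,.014):
        P.append(np.c_[xc+.007*np.cos(th),yc+.007*np.sin(th),np.full(60,zc+s)])
    return np.vstack(P)
def bow(hx,hy,hz,side,op):
    # hinge at (hx,hy,hz) tool, ring centre is +y (down) 32mm; bow outer arc, rotate about hinge by op
    a=np.linspace(np.radians(10),np.radians(180)-np.arcsin(10.5/25.5),80) # angle from top toward side
    P=[]
    for s in(-.005,.005):
        x=side*.0255*np.sin(a); y=.032-.0255*np.cos(a)
        q=np.c_[x,y]; t=-side*op; M=np.array([[np.cos(t),-np.sin(t)],[np.sin(t),np.cos(t)]])
        q=q@M.T; P.append(np.c_[q[:,0]+hx,q[:,1]+hy,np.full(80,hz+s)])
    return np.vstack(P)
E
python3 - <<'E'
from ringfit import *
c=toolcam(); print(c["xyz"])
f=lambda p:[ (q:=proj(c,bar(p[0],p[1],p[2])))[:,1].min()-250,q[:,1].max()-315.8,q[:,0].max()-243.3]
s=least_squares(f,[-.022,-.02,0]);print('left bar',s.x,s.fun)
f=lambda p:[ (q:=proj(c,bar(p[0],p[1],p[2])))[:,1].min()-250.5,q[:,1].max()-316.5,q[:,0].min()-310]
s=least_squares(f,[.022,-.02,0]);print('right bar',s.x,s.fun)
def f(p):
    l=proj(c,bow(p[0],p[1],p[2],-1,.059)); r=proj(c,bow(p[0],p[1],p[2],1,.059))
    return [l[:,0].min()-240.5,r[:,0].max()-315.3,l[:,1].max()-238.2,r[:,1].max()-238.5]
s=least_squares(f,[0,.03,0]);print('hinge from bows',s.x,s.fun)
q=proj(c,bow(*s.x,-1,.059)); print(q[:,1].min())
E
```

```text
[-0.0008 -0.1426  0.0731]
left bar [-0.0251 -0.0112 -0.0057] [-0.  0.  0.]
right bar [ 0.0224 -0.0117 -0.0057] [0. 0. 0.]
hinge from bows [-0.0006  0.0379 -0.001 ] [ 0.     -0.      0.1526 -0.1526]
203.68844135826498
```

Run:
```python
from ringfit import *
c=toolcam()
def f(p):
    l=proj(c,bow(p[0],p[1],p[2],-1,.059)); r=proj(c,bow(p[0],p[1],p[2],1,.059))
    return [l[:,0].min()-242,r[:,0].max()-318,l[:,1].max()-238.3,r[:,1].max()-238.7,l[:,1].min()-208,r[:,1].min()-208]
s=least_squares(f,[0,.03,0]);print('hinge from bows',s.x,s.fun)
for e in (0,.001,.002):
    L=.014-e
    def f(p):
        th=np.linspace(0,2*np.pi,60); 
        def b(x): return proj(c,np.vstack([np.c_[x+.007*np.cos(th),p[1]+.007*np.sin(th),np.full(60,p[2]+k)] for k in(-L,L)]))
        l=b(p[0]-.0219);r=b(p[0]+.0219)
        return [l[:,1].min()-250,l[:,1].max()-316,r[:,1].min()-250.7,r[:,1].max()-317,l[:,0].max()-245.5,r[:,0].min()-311.7]
    s=least_squares(f,[0,-.02,0]);print('bars',e,s.x,s.fun.round(1))
```

```text
hinge from bows [ 0.0009  0.0435 -0.0047] [ 1.661  -1.6552  1.8266  1.4219 -1.9537 -1.9655]
bars 0 [-0.0004 -0.016  -0.003 ] [-0.7  1.6 -1.5  0.5  2.5 -2.5]
bars 0.001 [-0.0004 -0.0211  0.0001] [-0.2  1.  -0.9  0.   1.2 -1.2]
bars 0.002 [-0.0004 -0.0259  0.003 ] [ 0.5  0.4 -0.3 -0.6 -0.2  0.2]
```

Run:
```python
from ringfit import *
c=toolcam()
for yb in(-.018,-.020,-.0215,-.023):
    def f(p):
        hy=yb+.0514
        l=proj(c,bow(p[0],hy,p[1],-1,.059)); r=proj(c,bow(p[0],hy,p[1],1,.059))
        return [l[:,0].min()-242,r[:,0].max()-318,l[:,1].max()-238.3,r[:,1].max()-238.7,l[:,1].min()-208,r[:,1].min()-208]
    s=least_squares(f,[0,0]); 
    def g(p):
        th=np.linspace(0,2*np.pi,60); L=.014-p[2]
        b=lambda x: proj(c,np.vstack([np.c_[x+.007*np.cos(th),yb+.007*np.sin(th),np.full(60,p[1]+k)] for k in(-L,L)]))
        l=b(p[0]-.0219);r=b(p[0]+.0219)
        return [l[:,1].min()-250,l[:,1].max()-316,r[:,1].min()-250.7,r[:,1].max()-317]
    s2=least_squares(g,[0,0,0])
    print(yb,'bow x,z',s.x,s.fun.round(1),'bar z,e',s2.x[1:],s2.fun.round(1))
```

```text
-0.018 bow x,z [ 0.0009 -0.0009] [-0.1  0.1  2.6  2.2 -2.8 -2.8] bar z,e [-0.0008  0.0014] [ 0.2 -0.1 -0.2  0.1]
-0.02 bow x,z [ 0.0008 -0.0001] [-0.5  0.5  2.8  2.4 -3.  -3. ] bar z,e [0.0004 0.0016] [ 0.2 -0.1 -0.2  0.1]
-0.0215 bow x,z [0.0008 0.0004] [-0.8  0.8  2.9  2.5 -3.1 -3.2] bar z,e [0.0013 0.0018] [ 0.2 -0.1 -0.2  0.1]
-0.023 bow x,z [0.0008 0.001 ] [-1.1  1.1  3.   2.6 -3.3 -3.3] bar z,e [0.0021 0.002 ] [ 0.2 -0.1 -0.2  0.1]
```

Emit:
jog_arm(
  moves=[
    {"dx":-0.09,"dy":0.1,"dz":0.4,"rx":0.03,"ry":-0.02,"rz":-0.08,"grip":-0.36},
    {"dx":0,"dy":0.1,"dz":0.03,"rx":0,"ry":0,"rz":0,"grip":-0.36},
    {"dx":0,"dy":0,"dz":0,"rx":0,"ry":0,"rz":0,"grip":-0.36},
  ],
)

```text
time_s: 12.65
ee_pos: [0.5213, -0.1157, 0.2563]
ee_rot: [-0.695, 0.128, -0.128, 0.696]
wrist_force: [0.9, -0.2, -1.8]
finger_gap: 0.0581
```

```bash
python3 -c "
from nav import *
plan(sw(0,-.03,.255),Rtool(A+np.pi/2))"
```

```text
t 12.65 pos [ 0.5213 -0.1157  0.2563] gap 0.05805953062236829 F [ 0.8892 -0.1585 -1.8495]
tool shift units [ 0.0354  0.0249 -0.0703] rot units [-0.0088  0.0497 -0.0042]
```

Now squeeze fully over the shaft, in steps.

Emit:
jog_arm(
  moves=[
    {"dx":0.04,"dy":0,"dz":-0.07,"rx":0,"ry":0.05,"rz":0,"grip":-0.25},
    {"dx":0,"dy":0,"dz":0,"rx":0,"ry":0,"rz":0,"grip":-0.1},
    {"dx":0,"dy":0,"dz":0,"rx":0,"ry":0,"rz":0,"grip":0.05},
    {"dx":0,"dy":0,"dz":0,"rx":0,"ry":0,"rz":0,"grip":0.2},
    {"dx":0,"dy":0,"dz":0,"rx":0,"ry":0,"rz":0,"grip":0.32},
    {"dx":0,"dy":0,"dz":0,"rx":0,"ry":0,"rz":0,"grip":0.4},
    {"dx":0,"dy":0,"dz":0,"rx":0,"ry":0,"rz":0,"grip":0.4},
  ],
  force=30,
)

```text
time_s: 13.52
ee_pos: [0.5221, -0.1201, 0.2566]
ee_rot: [-0.695, 0.13, -0.13, 0.695]
wrist_force: [0.1, 0.5, -1.2]
finger_gap: 0.0278
```

```bash
python3 -c "
from nav import *
from crop import *
plan(sw(0,-.03,.255),Rtool(A+np.pi/2))
c,im=snap('wrist','w10'); snap('scene','s10')
pts=[proj(c,sw(*q))[0] for q in [(0,-.066,.126),(-.026,-.066,.1),(.026,-.066,.1),(0,-.038,.126),(-.06,-.075,.012),(.06,-.075,.012)]]
crop('w10',180,150,380,330,4,'w10c.png',pts)
crop('s10',280,100,440,260,4,'s10c.png')"
```

```text
t 13.525 pos [ 0.5221 -0.1201  0.2566] gap 0.027804182469576975 F [ 0.089   0.4928 -1.1622]
tool shift units [-0.0105  0.032   0.0059] rot units [-0.0077  0.0001 -0.0009]
```

View pics/w10c.png

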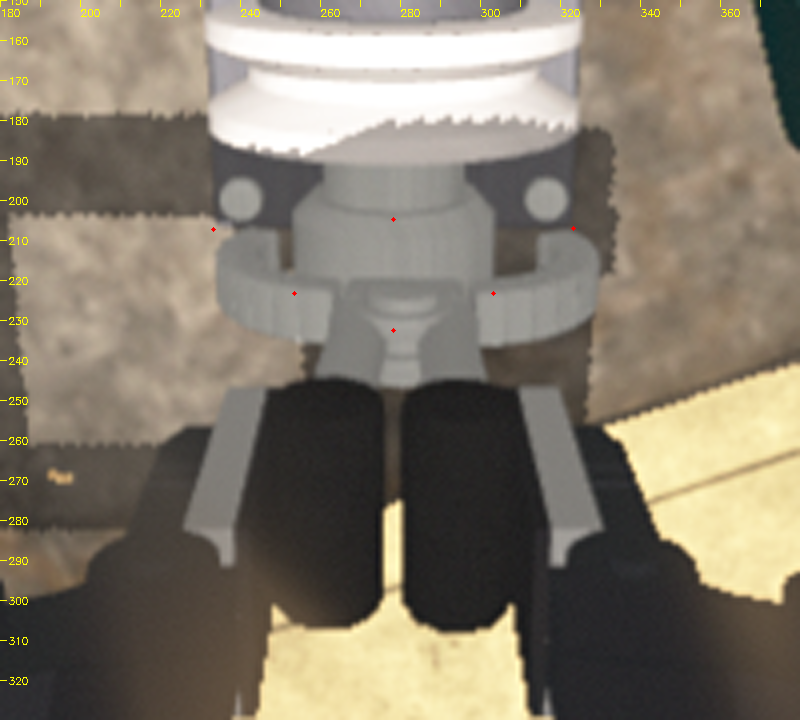

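View pics/s10c.png

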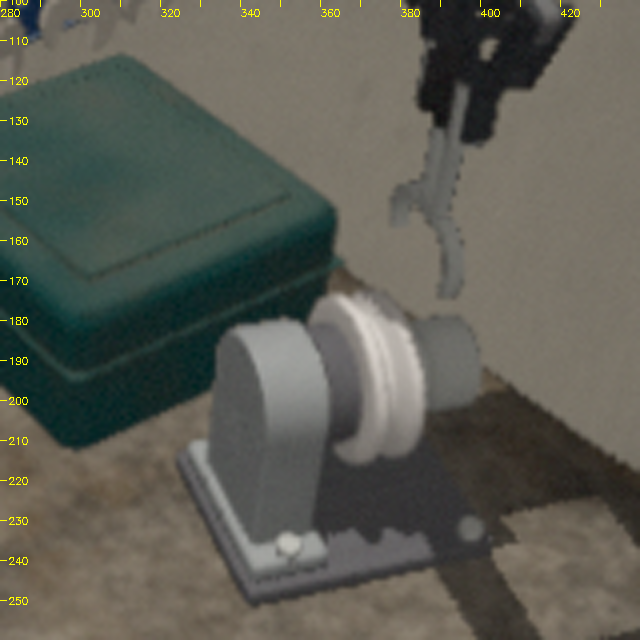

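Run:
```python
from ringfit import *
c=toolcam()
def aty(u,v,y):
    o,d=ray(c,u,v); return o+d*(y-o[1])/d[1]
print('bars mid',aty(278.2,276,-.027)); print('hinge',aty(280.5,240,.032))
print('ring L/R',aty(234.2,222,.06),aty(330,222,.06)); print('tips',aty(249.5,212,.08),aty(314,212,.08))
# ring fit, full open
for hy in (.028,.031,.034,.037,.040):
    def f(p):
        l=proj(c,bow(p[0],hy,p[1],-1,.32)); r=proj(c,bow(p[0],hy,p[1],1,.32))
        return [l[:,0].min()-234.2,r[:,0].max()-330,l[:,1].max()-235.5,r[:,1].max()-236.5,l[:,1].min()-208,r[:,1].min()-208]
    s=least_squares(f,[0,0]);print(hy,s.x,s.fun.round(1))
```

```text
bars mid [-0.0006 -0.027   0.0068]
hinge [ 0.0009  0.032  -0.0018]
ring L/R [-0.0317  0.06   -0.    ] [ 0.0363  0.06   -0.    ]
tips [-0.0226  0.08    0.001 ] [0.0272 0.08   0.0009]
0.028 [0.0022 0.0031] [-3.6  3.6  4.   3.  -3.9 -3.9]
0.031 [0.0023 0.002 ] [-2.8  2.8  3.7  2.7 -3.6 -3.6]
0.034 [0.0023 0.0009] [-2.1  2.1  3.5  2.5 -3.3 -3.4]
0.037 [ 0.0024 -0.0002] [-1.3  1.3  3.2  2.2 -3.1 -3.1]
0.04 [ 0.0024 -0.0013] [-0.6  0.6  3.   2.  -2.8 -2.9]
```

Emit:
jog_arm(
  moves=[
    {"dx":0,"dy":0.2,"dz":0,"rx":0,"ry":0,"rz":0.22,"grip":0.4},
    {"dx":0,"dy":0.3,"dz":0,"rx":0,"ry":0,"rz":0,"grip":0.4},
    {"dx":0,"dy":0.3,"dz":0,"rx":0,"ry":0,"rz":0,"grip":0.4},
    {"dx":0,"dy":0,"dz":0,"rx":0,"ry":0,"rz":0,"grip":0.4},
  ],
)

```text
time_s: 14.12
ee_pos: [0.5207, -0.1195, 0.2124]
ee_rot: [-0.692, 0.143, -0.117, 0.698]
wrist_force: [-0.2, -0.1, -0.1]
finger_gap: 0.028
```

```bash
python3 -c "
from nav import *
from crop import *
plan(sw(0,-.03,.216),Rtool(A+np.pi/2))
c,im=snap('wrist','w11')
pts=[proj(c,sw(*q))[0] for q in [(0,-.066,.126),(-.026,-.066,.1),(.026,-.066,.1),(0,-.038,.126),(-.06,-.075,.012),(.06,-.075,.012)]]
crop('w11',180,150,380,330,4,'w11c.png',pts)"
```

```text
t 14.125 pos [ 0.5207 -0.1195  0.2124] gap 0.028043823971908154 F [-0.1816 -0.1213 -0.1012]
tool shift units [ 0.0177 -0.0718  0.0045] rot units [-0.0077  0.0006 -0.2511]
```

View pics/w11c.png

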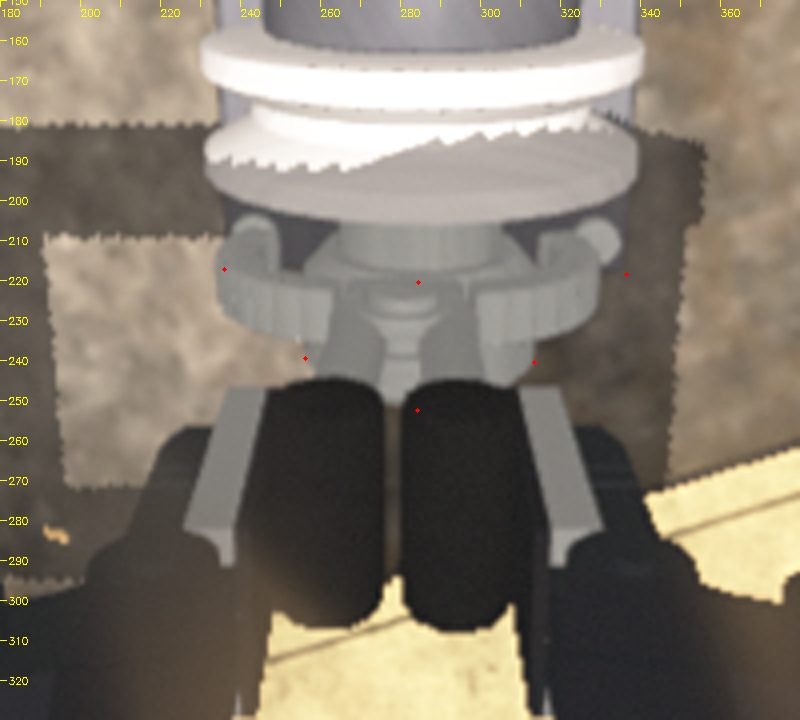

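```bash
python3 -c "
from nav import *
o=ctrl.observe(); r=R.from_quat(o['ee_rot'])
for X in [(.0023,.066,.0005),(-.0006,-.021,.0005),(.0015,.034,.0005),(-.0226,.08,.0),(.0272,.08,0)]: print(X,ws(o['ee_pos']+r.apply(X)))
c=load('w11')
print(proj(c,[sw(-.046,-.021,.1),sw(.046,-.021,.1),sw(0,-.021,.146),sw(0,-.023,.140),sw(-.018,-.03,.1),sw(.018,-.03,.1),sw(0,-.038,.1-.026),sw(0.05,-.066,.012)]))
"
```

```text
(0.0023, 0.066, 0.0005) [-0.0009 -0.0296  0.1472]
(-0.0006, -0.021, 0.0005) [-0.0006 -0.0297  0.2343]
(0.0015, 0.034, 0.0005) [-0.0005 -0.0297  0.1792]
(-0.0226, 0.08, 0.0) [-0.0263 -0.0301  0.1341]
(0.0272, 0.08, 0) [ 0.0235 -0.0301  0.1323]
[[231.9075 191.1037]
 [338.1295 192.0436]
 [283.687  207.041 ]
 [283.8231 207.2635]
 [264.0898 201.3579]
 [305.2356 201.7714]
 [284.9831 202.1541]
 [327.936  210.8866]]
```

Emit:
jog_arm(
  moves=[
    {"dx":0.02,"dy":0.15,"dz":0,"rx":0,"ry":0,"rz":0,"grip":0.4},
    {"dx":0.02,"dy":0.15,"dz":0,"rx":0,"ry":0,"rz":0,"grip":0.4},
    {"dx":0,"dy":0.1,"dz":0,"rx":0,"ry":0,"rz":0,"grip":0.4},
    {"dx":0,"dy":0,"dz":0,"rx":0,"ry":0,"rz":0,"grip":0.4},
  ],
)

```text
time_s: 14.68
ee_pos: [0.5225, -0.1202, 0.1926]
ee_rot: [-0.692, 0.143, -0.118, 0.698]
wrist_force: [-0.2, -0.3, -1.1]
finger_gap: 0.028
```

```bash
python3 -c "
from nav import *
from crop import *
plan(sw(0,-.03,.166),Rtool(A+np.pi/2))
c,im=snap('wrist','w12')
o=ctrl.observe(); r=R.from_quat(o['ee_rot'])
for X in [(.0023,.066,.0005),(-.0226,.08,.0)]: print(X,ws(o['ee_pos']+r.apply(X)))
crop('w12',180,150,380,330,4,'w12c.png')
snap('scene','s12'); crop('s12',310,120,430,250,5,'s12c.png')"
```

```text
t 14.675 pos [ 0.5225 -0.1202  0.1926] gap 0.02799837290283109 F [-0.1986 -0.345  -1.0806]
tool shift units [0.0013 0.5313 0.0032] rot units [-0.0077  0.0007 -0.2347]
(0.0023, 0.066, 0.0005) [ 0.001  -0.0296  0.1268]
(-0.0226, 0.08, 0.0) [-0.0244 -0.0301  0.1137]
```

View pics/w12c.png

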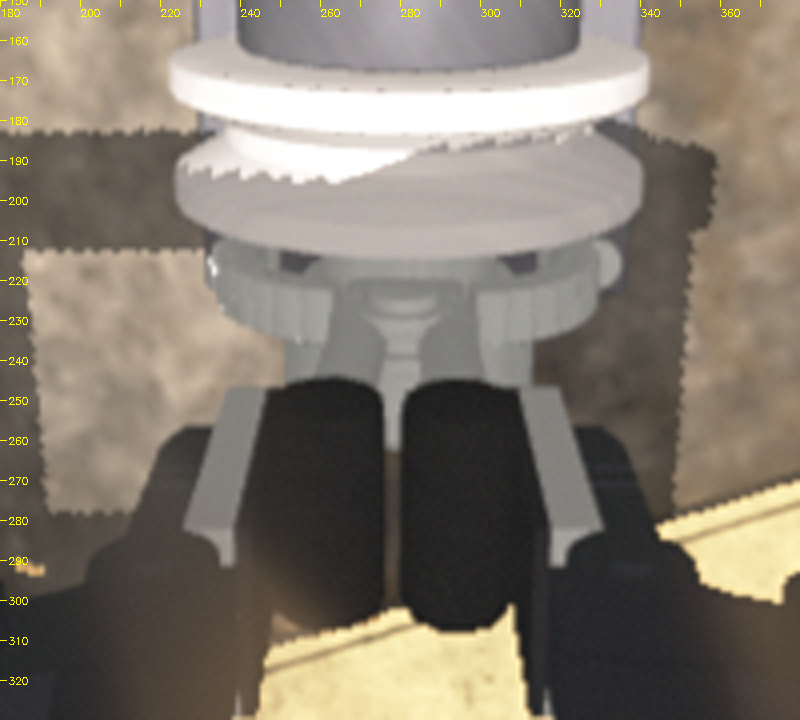

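View pics/s12c.png

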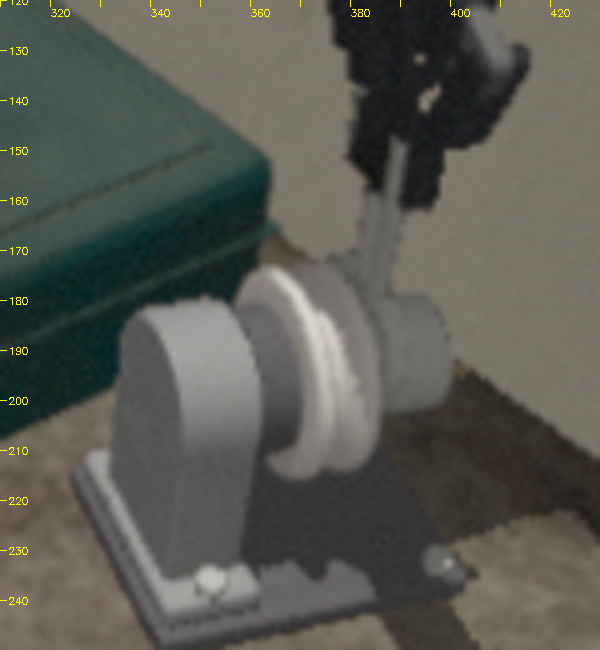

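Emit:
jog_arm(
  moves=[
    {"dx":0,"dy":0.12,"dz":0,"rx":0,"ry":0,"rz":0,"grip":0.4},
    {"dx":0,"dy":0.08,"dz":0,"rx":0,"ry":0,"rz":0,"grip":0.4},
  ],
)

```text
time_s: 15.02
ee_pos: [0.5225, -0.1201, 0.183]
ee_rot: [-0.692, 0.142, -0.119, 0.697]
wrist_force: [-0.6, -0.4, -1.4]
finger_gap: 0.0284
```

```bash
python3 -c "
from nav import *
plan(sw(0,-.03,.166),Rtool(A+np.pi/2))
o=ctrl.observe(); r=R.from_quat(o['ee_rot'])
for X in [(.0023,.066,.0005),(-.0226,.08,.0)]: print(X,ws(o['ee_pos']+r.apply(X)))"
```

```text
t 15.025 pos [ 0.5225 -0.1201  0.183 ] gap 0.02836329858462426 F [-0.6376 -0.4246 -1.4161]
tool shift units [-0.0071  0.3404  0.0029] rot units [-0.0078  0.0007 -0.2235]
(0.0023, 0.066, 0.0005) [ 0.001  -0.0296  0.117 ]
(-0.0226, 0.08, 0.0) [-0.0243 -0.0301  0.1038]
```

Emit:
jog_arm(
  moves=[
    {"dx":-0.01,"dy":0.12,"dz":0,"rx":0,"ry":0,"rz":0,"grip":0.4},
    {"dx":-0.01,"dy":0.1,"dz":0,"rx":0,"ry":0,"rz":0,"grip":0.4},
  ],
)

```text
time_s: 15.28
ee_pos: [0.5217, -0.1198, 0.1725]
ee_rot: [-0.692, 0.141, -0.12, 0.697]
wrist_force: [-3.3, 1.2, 49.0]
finger_gap: 0.0279
```

```bash
python3 -c "
from nav import *
from crop import *
plan(sw(0,-.03,.166),Rtool(A+np.pi/2))
o=ctrl.observe(); r=R.from_quat(o['ee_rot'])
for X in [(.0023,.066,.0005),(-.0226,.08,.0)]: print(X,ws(o['ee_pos']+r.apply(X)))
snap('wrist','w13'); crop('w13',180,150,380,330,4,'w13c.png')"
```

```text
t 15.275 pos [ 0.5217 -0.1198  0.1725] gap 0.027932193322015655 F [-3.2892  1.2079 49.0147]
tool shift units [0.003  0.1304 0.0029] rot units [-0.0077  0.0008 -0.2092]
(0.0023, 0.066, 0.0005) [ 0.0003 -0.0296  0.1065]
(-0.0226, 0.08, 0.0) [-0.025  -0.0301  0.0933]
```

View pics/w13c.png

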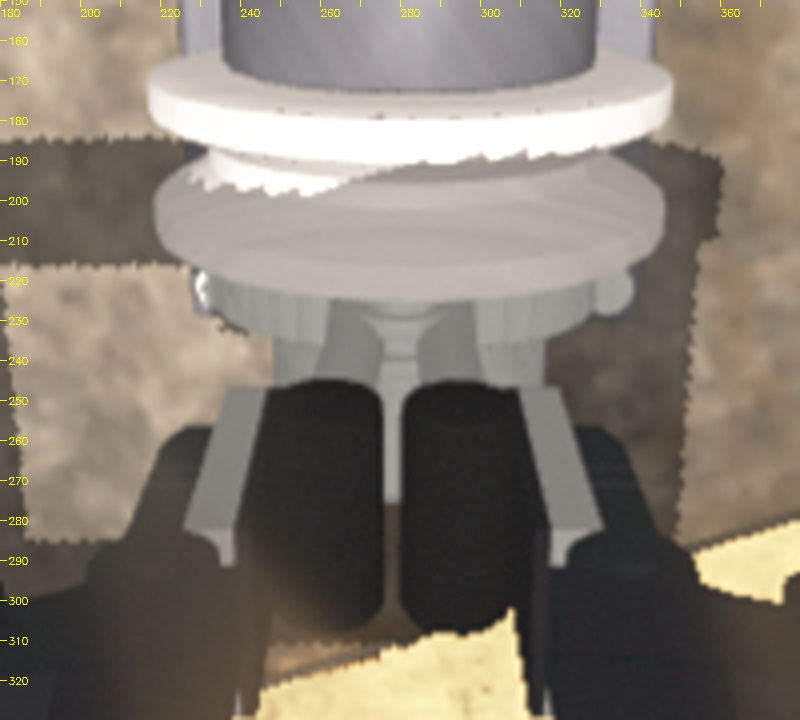

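Run:
```python
from ringfit import *
c=toolcam()
for e in(.001,.0015,.002):
    def g(p):
        th=np.linspace(0,2*np.pi,60); L=.014-e
        b=lambda x: proj(c,np.vstack([np.c_[x+.007*np.cos(th),p[0]+.007*np.sin(th),np.full(60,p[1]+k)] for k in(-L,L)]))
        l=b(-.008);r=b(+.008)
        return [l[:,1].min()-244.5,l[:,1].max()-307,r[:,1].min()-245,r[:,1].max()-308]
    s=least_squares(g,[-.02,0]); print(e,s.x,s.fun.round(1))
for hy in(.034,.037,.04,.043):
    def f(p):
        l=proj(c,bow(p[0],hy,p[1],-1,.32)); r=proj(c,bow(p[0],hy,p[1],1,.32))
        return [l[:,1].max()-235.2,r[:,1].max()-235.7]
    s=least_squares(f,[0,0]);print(hy,s.x)
print(ctrl.observe()['wrist_force'])
```

```text
0.001 [-0.0121 -0.0014] [ 0.3  0.5 -0.3 -0.5]
0.0015 [-0.0159  0.0008] [ 0.3  0.5 -0.3 -0.5]
0.002 [-0.0197  0.003 ] [ 0.3  0.5 -0.3 -0.5]
0.034 [1.8756 0.0123]
0.037 [1.9065 0.0112]
0.04 [1.9375 0.0101]
0.043 [1.9686 0.009 ]
[ 1.1185  0.3115 12.3562]
```

Emit:
jog_arm(
  moves=[
    {"dx":0,"dy":0,"dz":0,"rx":0,"ry":0,"rz":0,"grip":0.25},
    {"dx":0,"dy":0.03,"dz":0,"rx":0,"ry":0,"rz":0,"grip":0.1},
    {"dx":0,"dy":0.03,"dz":0,"rx":0,"ry":0,"rz":0,"grip":0.0},
  ],
)

```text
time_s: 15.7
ee_pos: [0.5219, -0.1199, 0.1692]
ee_rot: [-0.693, 0.141, -0.12, 0.697]
wrist_force: [0.1, -0.0, 0.8]
finger_gap: 0.0429
```

```bash
python3 -c "
from nav import *
from crop import *
plan(sw(0,-.03,.166),Rtool(A+np.pi/2))
snap('wrist','w14'); crop('w14',180,150,380,330,4,'w14c.png')"
```

```text
t 15.7 pos [ 0.5219 -0.1199  0.1692] gap 0.04287293770199095 F [ 0.14   -0.0298  0.813 ]
tool shift units [-0.0022  0.0651  0.0031] rot units [-0.0078  0.0007 -0.2001]
```

View pics/w14c.png

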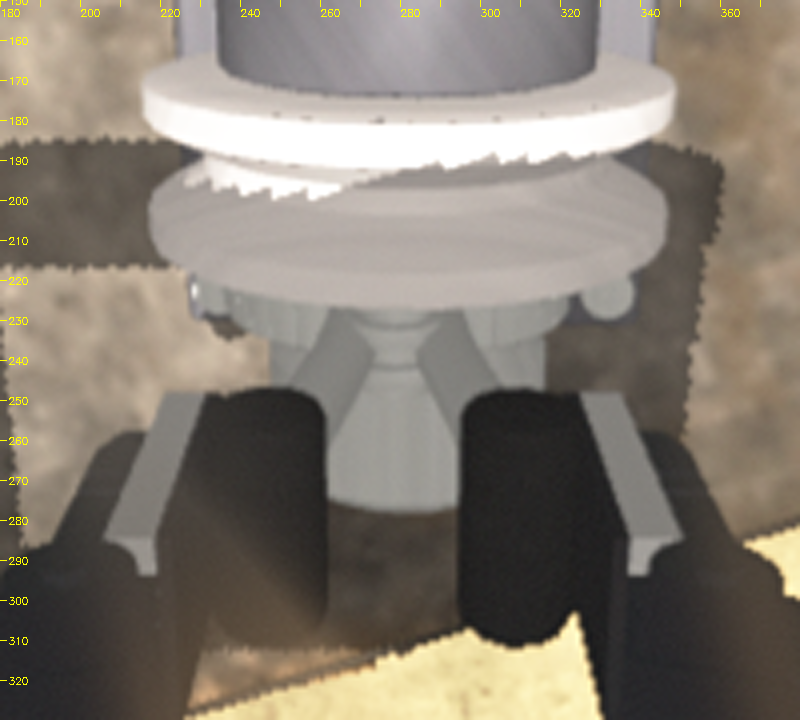

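Emit:
jog_arm(
  moves=[
    {"dx":0,"dy":0.04,"dz":0,"rx":0,"ry":0,"rz":0,"grip":-0.12},
    {"dx":0,"dy":0.04,"dz":0,"rx":0,"ry":0,"rz":0,"grip":-0.25},
    {"dx":0,"dy":0.04,"dz":0,"rx":0,"ry":0,"rz":0,"grip":-0.38},
  ],
)

```text
time_s: 16.12
ee_pos: [0.5218, -0.1198, 0.1628]
ee_rot: [-0.693, 0.141, -0.12, 0.697]
wrist_force: [-0.8, 0.1, 8.7]
finger_gap: 0.0591
```

```bash
python3 -c "
from nav import *
from crop import *
plan(sw(0,-.03,.166),Rtool(A+np.pi/2))
snap('wrist','w15'); crop('w15',180,150,380,330,4,'w15c.png')"
```

```text
t 16.125 pos [ 0.5218 -0.1198  0.1628] gap 0.0590644769631456 F [-0.8192  0.1295  8.7188]
tool shift units [-0.0046 -0.063   0.0026] rot units [-0.0078  0.0011 -0.1984]
```

View pics/w15c.png

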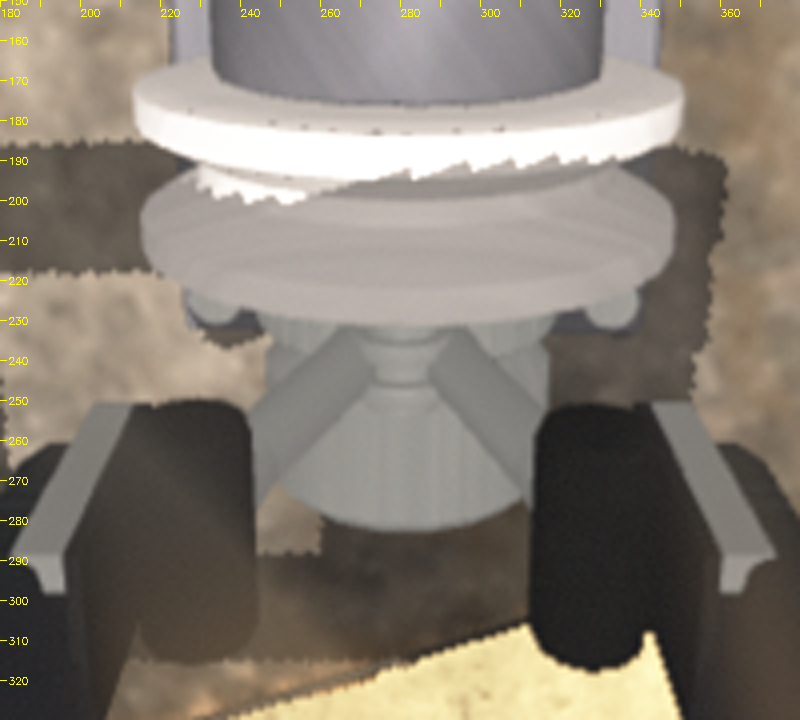

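Emit:
jog_arm(
  moves=[
    {"dx":0,"dy":0,"dz":0,"rx":0,"ry":0,"rz":0,"grip":-0.5},
    {"dx":0,"dy":0,"dz":0,"rx":0,"ry":0,"rz":0,"grip":-0.65},
    {"dx":0,"dy":0,"dz":0,"rx":0,"ry":0,"rz":0,"grip":-1},
    {"dx":0,"dy":0,"dz":0,"rx":0,"ry":0,"rz":0,"grip":-1},
  ],
)

```text
time_s: 16.68
ee_pos: [0.5216, -0.1198, 0.1625]
ee_rot: [-0.693, 0.141, -0.12, 0.697]
wrist_force: [-1.0, -0.6, 0.2]
finger_gap: 0.0853
```

```bash
python3 -c "
from nav import *
from crop import *
plan(sw(0,-.03,.166),Rtool(A+np.pi/2))
snap('wrist','w16'); crop('w16',180,150,380,330,4,'w16c.png')"
```

```text
t 16.675 pos [ 0.5216 -0.1198  0.1625] gap 0.08532478424767151 F [-0.9906 -0.6212  0.1581]
tool shift units [-0.0007 -0.0699  0.003 ] rot units [-0.0076  0.0007 -0.2028]
```

View pics/w16c.png

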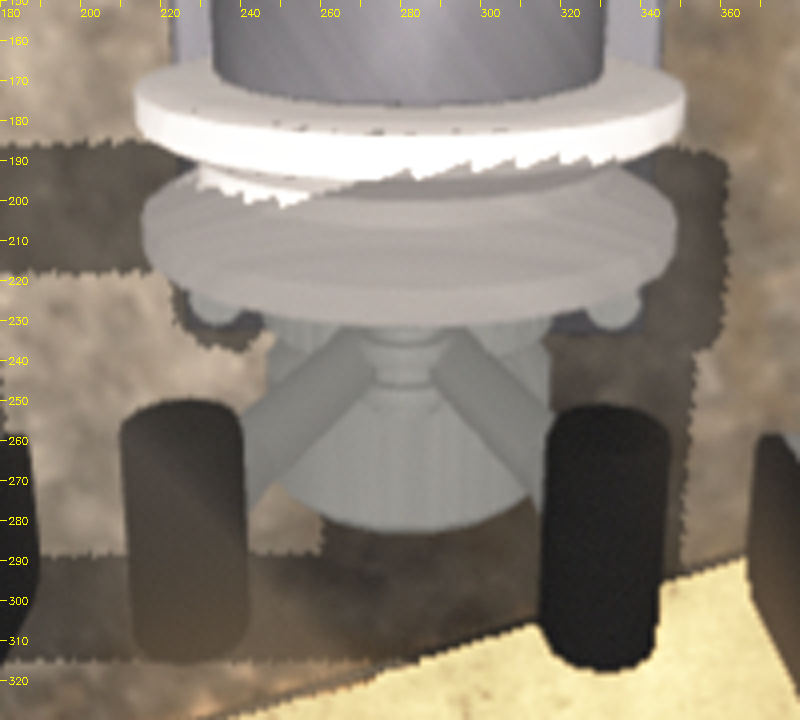

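Emit:
jog_arm(
  moves=[
    {"dx":0,"dy":-0.2,"dz":0,"rx":0,"ry":0,"rz":0,"grip":-1},
    {"dx":0,"dy":-0.5,"dz":0,"rx":0,"ry":0,"rz":0,"grip":-1},
    {"dx":0,"dy":-0.5,"dz":0,"rx":0,"ry":0,"rz":0,"grip":-1},
    {"dx":0,"dy":-0.5,"dz":0,"rx":0,"ry":0,"rz":-0.2,"grip":-1},
    {"dx":0,"dy":-0.5,"dz":-0.5,"rx":0,"ry":0,"rz":0,"grip":-1},
    {"dx":0,"dy":0,"dz":-0.7,"rx":0,"ry":0,"rz":0,"grip":-1},
    {"dx":0,"dy":0,"dz":-0.7,"rx":0,"ry":0,"rz":0,"grip":-1},
    {"dx":0,"dy":0,"dz":0,"rx":0,"ry":0,"rz":0,"grip":-1},
    {"dx":0,"dy":0,"dz":0,"rx":0,"ry":0,"rz":0,"grip":-1},
  ],
)

```text
time_s: 17.85
ee_pos: [0.4889, -0.2113, 0.2834]
ee_rot: [0.696, -0.126, 0.134, -0.694]
wrist_force: [-0.3, 0.3, 0.1]
finger_gap: 0.0854
```

```bash
python3 -c "
from nav import *
from crop import *
plan(sw(0,-.03,.166),Rtool(A+np.pi/2))
c,im=snap('wrist','w17'); snap('scene','s17'); snap('top','t17')
pts=[proj(c,sw(*q))[0] for q in [(0,-.038,.126),(0,-.022,.126),(0,-.03,.132),(.025,-.03,.182),(-.025,-.03,.182)]]
print(np.array(pts))
crop('w17',180,50,380,250,4,'w17c.png',pts)
crop('s17',310,120,430,250,5,'s17c.png')"
```

```text
t 17.85 pos [ 0.4889 -0.2113  0.2834] gap 0.08538576981824517 F [-0.3157  0.323   0.0853]
tool shift units [-0.0778  2.3469  1.9466] rot units [0.0025 0.0092 0.0808]
[[273.8216  96.0743]
 [273.774   77.4593]
 [273.7972  86.2744]
 [307.2408  80.4452]
 [240.2449  80.2721]]
```

View pics/w17c.png

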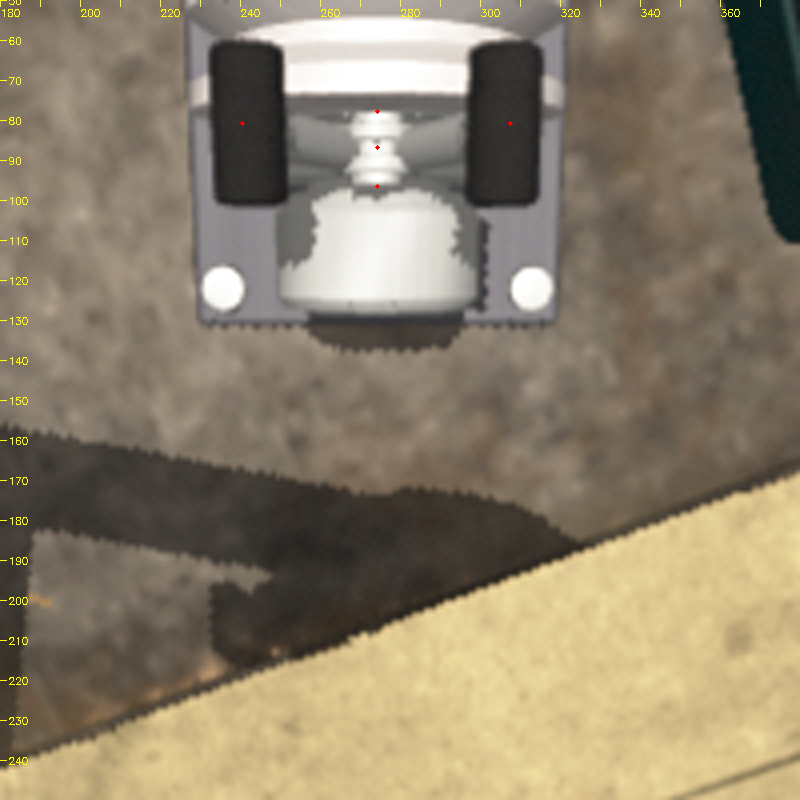

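View pics/s17c.png

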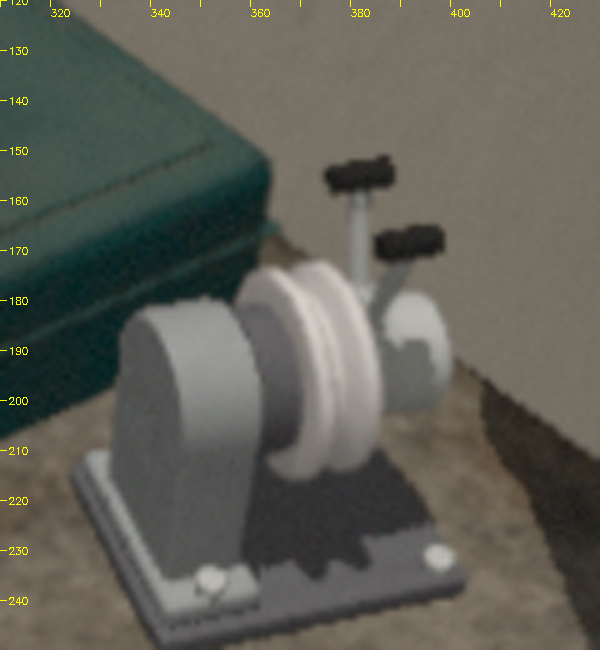

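View pics/t17.png

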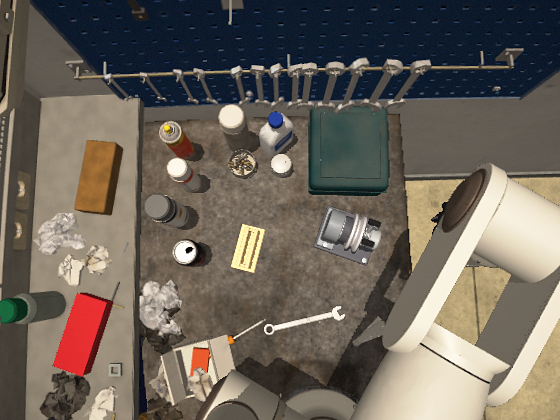

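Run:
```python
from nav import *
w,s=load('w17'),load('s17')
for a,b in [((305.7,80.5),(381.9,154.8)),((242.2,80.7),(391.8,168.4))]:
    x,e=tri((w,*a),(s,*b)); print(ws(x),e[0])
print('face top row pred home',proj(w,sw(0,-.021,.146)),proj(w,sw(0,-.021,.140)))
a,b=np.linalg.norm,0
```

```text
[ 0.0233 -0.0307  0.1845] 0.0004764396154034933
[-0.0237 -0.0309  0.1835] 0.0005692388876456107
face top row pred home [[273.766   73.4623]] [[273.7675  74.3488]]
```

```bash
python3 -c "
from h import *
print(ctrl.close_job()); print(ctrl.observe()['time_s'])"
```

```text
the job is handed in; nothing more can be done
None
the job is handed in; nothing more can be done
```

The pulley is fully home and the retaining ring is closed round the shaft in its groove. I handed the job in at about 18 s of the 53 s allowed, with the gripper open and clear of everything.

**What I did:** I pushed the pulley with the closed fingers until it stopped moving (the last push gave about 21 N and no motion). Then I took the ring from the rack by its handles, squeezed it wide open over the shaft, lowered it into the groove and let it close there.

**Last checks:**
- **Ring:** the grip bars measured 47 mm apart, centred on the shaft to within 0.5 mm, 184 mm above the bench and at y = -30.8 mm in the stand frame. Seated, they should be at about 183 mm and -30 mm. The ring sits slightly sprung open, as it should when gripping the shaft.
- **Pulley:** its face was within about half a pixel of the home position.
- **Bystanders:** the can and the tin of bolts look unmoved in the last top view. I compared these by eye only and did not check the piston separately.

**Where things disagreed:**
- **Contact force:** the ring had slid about 5–6 mm down in the fingers during the squeeze. It met the groove sooner than I had worked out, and the wrist force briefly read 49 N, below the 120 N limit. It fell to about 12 N straight after.
- **Tilt:** the ring hung about 2° off upright in the fingers, so I tilted the tool to straighten it before lowering.

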